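# Load the magnetic engraving chuck and clamp it

## Robot

A 6-joint arm with a two-finger parallel gripper is mounted at the origin on a cart in front of the work surface, level with it; the furniture and walls round the work are solid. World frame = base frame: x ahead of the robot, y to its left, z up, the work surface at z = 0. Lengths are in m, angles in rad, forces in N, time in s.
With the tool pointing down it reaches from about 0.3 to 0.875 m from the base axis. Payload 6.4 kg.
Tool frame: the origin (TCP) lies at the very end of the fingers, on their centre line; the grasp point (between the pads) lies env.pinch_z behind it (env.pinch_z is the distance from the TCP to the grasp point, in m); z points along the fingers, y is the line along which they close (so a half turn about z gives the same grasp; the last joint's range is limited). The gripper opens to 88 mm and grips with 3 to 60 N. Pads are 18 mm wide; open, the fingers measure 123 mm over their backs; the gripper's body (75 mm by 187 mm) begins 45 mm behind the grasp point.
Start: joints at [-1.313, 0.181, 1.607, -0, 1.354, -0.206], TCP at [0.257, -0.514, 0.239] pointing down, gripper open.
Joint ranges: [-2.99, 2.99], [-0.89, 2.07], [0.3, 2.58], [-1.14, 4.28], [0, 2.63], [-3.12, 3.12]. Speed limits (rad/s): [2.57, 2.57, 3.01, 3.14, 3.14, 3.14].

## Interface

Orientations are given as a 3x3 rotation matrix whose columns are the frame's x, y, z axes.
In Python, from workcell import env gives the robot as it stands. The module is installed in compiled form; this text tells all that it offers.
- The arm moves only by the tool play_rows, never from a script. Its argument "commands" is a list of rows, each a list of 7 numbers: the gripper's target within -1 to 1 (fully open at 1, half-way at 0, shut at -1), then the shift along the world's x, y, z each as a share of 0.025 m, from -1 to 1, then the turn, a rotation vector about the world's x, y, z each as a share of 5 degrees, from -1 to 1. In form: [[gripper, tx, ty, tz, wx, wy, wz], ...]. A call has exactly 8 rows; each row shifts and turns the commanded pose from where the row before left it; what a row does not reach is not made up. A row lasts 1/10 s, in which the tool goes at most 50 mm and 8.59 degrees, less where a joint would pass 70% of its speed; a pose out of reach is approached as far as the arm can. A call with a number of a shift or a turn outside -1 to 1 is refused whole. A call with a gripper value outside its range is refused whole. The fingers move at their own pace and stop on an object; "newtons" is the grip in N (left out, the last holds). Time passes only in rows, so rows that do not move let the fingers close, or fill a call up. It gives the time, the measured TCP pose, the force, the opening and the grip force at its end, in the units of the state.
- env.read_state(): the state, without advancing time (a new reading comes with each control period).
- env.capture(name): name is "side" or "top" or "wrist"; returns the picture (480x640x3 uint8, blue, green, red); there is no depth.
- env.get_calibration(name): a dict with "intrinsics" (3x3 intrinsics, pixels), "camera_from_world" (4x4, takes a point from world to camera coordinates); the wrist camera has in their place "hand_eye" (4x4, takes a point from camera to tool coordinates, whose origin is the TCP and whose axes are the flange's). Camera axes: x right, y down, z forward; pixel columns grow to the right and rows downward; lengths in m; the calibration is good to about 2 mm. A picture is of the moment at which its call begins: read the wrist's pose just before it. get_calibration takes no time and is no camera call.
- env.hand_in(): hands the job in; it is judged then, once.
Trained networks look in the newest picture that a camera, given by its name, has taken for a name from the list of things; names that differ only in an ending like _2 or _b are one class to them, and where a whole thing is asked for, a point or a joint stands for the part that bears it (a point fixed in the world has none). Each returns a list of dicts, best first, with "confidence" (0 to 1); they miss things now and then, are a little off and sometimes report something else, mostly with a low value. They report only what shows in the picture. A call takes as long as a camera call.
- env.look_for(camera, name): "position" ([x, y, z] in m, in the coordinates of the camera as it stood for that picture, good to about 4 mm: the middle of the surface that is visible of it).
The state is a dict: "t": time; "q": joint angles; "joint_vel": joint speeds; "tau": joint torques, N m; "tool_pos": TCP position; "ee_rot": TCP orientation; "force": force on the tool from outside, world axes, zero at the start; "ft_torque": the same for the moment, N m; "width": finger opening in m; "grip_force": force on a finger pad.
Only numpy, scipy, OpenCV 4.12 (cv2) and the standard library are available. Lean on these libraries where they do the work, as an engineer would, in place of code of your own. Each camera call takes 0.05 s, during which the arm holds its last target. There are 200 camera calls.

## Task

Load the magnetic chuck for engraving: seat every die plate that is lying on the bench flat on the chuck with its hole dropped over a locating pin, one plate to a pin, by sliding it in under the lips of the guide rails and nudging it until it drops. Only when all of them are down, press the recessed clamp button on the control box fully in with the tip of the stylus, then slide the stylus blade first into its slot in the control box, fully home. Do not tip the flux jar over.

Things in the scene. Friction and masses are not known exactly. Their poses are not given: they have to be found in the camera images.
- plate_1_mid (a point): Centre of a die plate, half-way up (may be absent; all are alike): a flat ground steel bar 120 x 40 x 8 mm, about 0.28 kg, with one plain 15 mm through hole near one end. x runs along it towards the holed end, y across its 40 mm width, z up. At the start it lies flat on the bench or on the 1.6 mm metal sheet let into it, holed end away from the robot.
- plate_1_hole (a point): Centre of that plate's hole at the underside: 30 mm from the plate's centre along its x (so 30 mm from the holed end), 4 mm below the centre.
- plate_2_mid (a point): Centre of a die plate, half-way up (may be absent; all are alike): a flat ground steel bar 120 x 40 x 8 mm, about 0.28 kg, with one plain 15 mm through hole near one end. x runs along it towards the holed end, y across its 40 mm width, z up. At the start it lies flat on the bench or on the 1.6 mm metal sheet let into it, holed end away from the robot.
- plate_2_hole (a point): Centre of that plate's hole at the underside: 30 mm from the plate's centre along its x (so 30 mm from the holed end), 4 mm below the centre.
- plate_3_mid (a point): Centre of a die plate, half-way up (may be absent; all are alike): a flat ground steel bar 120 x 40 x 8 mm, about 0.28 kg, with one plain 15 mm through hole near one end. x runs along it towards the holed end, y across its 40 mm width, z up. At the start it lies flat on the bench or on the 1.6 mm metal sheet let into it, holed end away from the robot.
- plate_3_hole (a point): Centre of that plate's hole at the underside: 30 mm from the plate's centre along its x (so 30 mm from the holed end), 4 mm below the centre.
- chuck: Fixed magnetic chuck, a flat dark block with thin brass stripes, 150 mm deep (x, away from the robot), 218 mm wide (y, left), bed 20 mm above the worktop; origin at the centre of its underside. Three stations 74 mm apart side by side, pins 25 mm behind the middle: bed front edge 100 mm before the pins, rear 50 mm behind them.
- pin_left (a point): Foot of the left pin, on its axis at bed height; x to the chuck's rear, y left, z up. The pin is 12 mm thick, 4.5 mm high, top coned. Two rails beside it, 20.5 mm high and 10 mm thick, leave a channel 42.4 mm wide from 16 mm before to 40 mm behind the pin; its mouth is flared to 33 mm before the pin. Lips on the rails, 16.5 mm above the bed, overhang the plate's edges by about 4 mm a side.
- pin_middle (a point): Foot of the middle pin; station like the left one. A plate does not go in from above: slid in from the front under the lips, its nose rides on the pin's top and its rear edge on the bed until the hole comes over the pin and it drops; the pin then stops it. At home the plate's centre is 30 mm before the pin, its rear edge 90 mm.
- pin_right (a point): Foot of the right pin; station like the left one.
- clamp_button (a joint): Travel of the clamp button in m: 0 out, 0.005 fully in; it springs back when let go; about 1.2 N to start, 5 N fully in.
- button_face (a point): Middle of the face of the round black button (13.6 mm), 9 mm deep in a round 17 mm hole in the left half of the control box's front, 38 mm above the worktop. x is the way it is pressed (level, away from the robot), y left. The box is fixed, grey, 90 mm wide, 80 mm deep, 64 mm high, its front upright; the stylus slot is in the right half of the front, 44 mm from the button.
- slot_mouth (a point): Middle of the mouth of the level stylus slot in the front of the control box: 18 mm wide, 10 mm high, 66 mm deep, 38 mm above the worktop. x is the direction of insertion, y left, z up.
- slot_end (a point): Point in the slot 60 mm behind its mouth, where the stylus's tip lies when it is fully home (the shoulder of its grip against the front of the box).
- stylus_mid (a point): Centre of the stylus's grip, half-way up: a wooden grip 90 x 22 x 12 mm with a flat steel blade 60 mm long in line with it (12 mm wide, 6 mm thick, the last 18 mm only 6 mm wide), 150 mm in all, 0.09 kg. x runs along it to the tip, z up. At the start it lies flat on the worktop, tip away from the robot.
- stylus_tip (a point): Tip of the stylus's blade, 105 mm from the grip's centre along its x.
- flux_jar: Open glass jar of flux with a brush in it, 45 x 59 x 48 mm, standing to the right of the work; origin at the centre of its underside, z up.

How it is judged:
On the way, in this order (a step that is already met when the one before it is completed fails the run):
1. every die plate lies flat on the chuck with its hole down over a pin ((distance between plate_1_hole and pin_left below 0.003 m or distance between plate_1_hole and pin_middle below 0.003 m or distance between plate_1_hole and pin_right below 0.003 m) and angle between each of plate_1_mid, plate_2_mid, plate_3_mid's own z axis and vertical below 0.03 rad and (distance between plate_2_hole and pin_left below 0.003 m or distance between plate_2_hole and pin_middle below 0.003 m or distance between plate_2_hole and pin_right below 0.003 m) and (distance between plate_3_hole and pin_left below 0.003 m or distance between plate_3_hole and pin_middle below 0.003 m or distance between plate_3_hole and pin_right below 0.003 m)), for 0.2 s.
2. the clamp button is pressed fully in with the tip of the stylus while all plates are seated (all of step 1 and value of joint clamp_button above 0.004 m and distance between stylus_tip and button_face below 0.008 m), for 0.1 s.
At the end, for the whole second after the job is handed in: Each plate present has its hole over a pin (hole centre at the underside within 3 mm of the pin's foot, tilt under 0.03 rad); the stylus is in its slot, tip within 8 mm of the slot's end point and in line within 0.12 rad; the button is out again (all of step 1 and distance between stylus_tip and slot_end below 0.008 m and angle between the x axis of stylus_tip and the x axis of slot_end, either way round below 0.12 rad and value of joint clamp_button below 0.001 m); the robot touches nothing.
It fails at once if the flux jar is tipped over (angle between flux_jar's own z axis and vertical above 0.5 rad).
It fails at once if the clamp button is pressed while a die plate is still off its pin (not (value of joint clamp_button below 0.003 m or ((distance between plate_1_hole and pin_left below 0.012 m or distance between plate_1_hole and pin_middle below 0.012 m or distance between plate_1_hole and pin_right below 0.012 m) and (distance between plate_2_hole and pin_left below 0.012 m or distance between plate_2_hole and pin_middle below 0.012 m or distance between plate_2_hole and pin_right below 0.012 m) and (distance between plate_3_hole and pin_left below 0.012 m or distance between plate_3_hole and pin_middle below 0.012 m or distance between plate_3_hole and pin_right below 0.012 m)))).
Of plate_1, plate_2, plate_3 only 2 to 3 are there at a start; the rules pass over those that are not, and their reading is None.
At some moment in a run one of plate_3, stylus may be knocked a few centimetres aside while the robot is not near it.
It also fails if it takes over 210 s, if anything falls off the work surface, if the arm or the gripper's body presses on something with over 40 N, if the wrist force passes 120 N, or if a joint passes its speed limit or range.

## Working session

There is one attempt and no reset: what is moved stays moved. The work goes in short steps, Python scripts to look and compute and a tool call to move; the robot and the scene stay as the last step left them, time stands still between calls to the robot, and variables do not carry over. Pictures are saved under pics/ and viewed, at most 14 in all, crops included, and the job is handed in when it is done.

Besides the shell and the picture viewer there is one more tool, called after "Call:" by a JSON object that holds its "method" and its "body", one argument or row to a line. play_rows: Moves the arm, as the interface text tells. Shift numbers are shares of 0.025 m and turn numbers shares of 5 degrees, none past 1 either way. Its arguments: {"type":"object","properties":{"commands":{"type":"array","items":{"type":"array","items":{"type":"number"}}},"newtons":{"type":"number"}},"required":["commands"]}

```bash
mkdir -p pics; cat > h.py <<'E'
from workcell import env
import numpy as np, cv2
def shot(n,f=None):
    s=env.read_state(); im=np.array(env.capture(n))
    if f: cv2.imwrite('pics/'+f,im)
    return s,im
def cam(n,s=None):
    c=env.get_calibration(n)
    if n=='wrist':
        T=np.eye(4);T[:3,:3]=np.array(s['ee_rot']);T[:3,3]=s['tool_pos']
        return (np.array(c['intrinsics']) if 'intrinsics' in c else None), T@np.array(c['hand_eye'])
    return np.array(c['intrinsics']), np.linalg.inv(np.array(c['camera_from_world']))
def find(n,name,s=None):
    K,W=cam(n,s)
    return [(round(d['confidence'],2),np.round((W@np.r_[d['position'],1])[:3],4)) for d in env.look_for(n,name)]
def ray(n,uv,z,s=None):
    K,W=cam(n,s); d=W[:3,:3]@np.linalg.inv(K)@np.array([uv[0],uv[1],1.]); o=W[:3,3]
    return o+d*(z-o[2])/d[2]
def proj(n,p,s=None):
    K,W=cam(n,s); q=K@(np.linalg.inv(W)@np.r_[p,1])[:3]; return q[:2]/q[2]
E
python3 - <<'E'
from h import *
print(env.pinch_z, env.read_state()); print(env.get_calibration('wrist').keys())
for n in('top','side'):
    s,im=shot(n,n+'0.png')
    print(n,np.round(cam(n)[1],3).tolist(),cam(n)[0].tolist())
    for k in('plate_1_mid','stylus_mid','stylus_tip','chuck','flux_jar','button_face','pin_left','slot_mouth'):
        print(k,[(a,b.tolist()) for a,b in find(n,k)])
E
```

```text
0.0187 {'t': 0.0, 'q': array([-1.31326555e+00,  1.81529716e-01,  1.60798417e+00,  9.30711151e-06,
        1.35381876e+00, -2.06277821e-01]), 'joint_vel': array([-0.00017899,  0.00037612,  0.00116482, -0.00261362, -0.00040665,
       -0.00179769]), 'tau': array([ 3.73636431e-04, -4.33873451e+01, -3.41838384e+01,  7.02095800e-02,
        3.85295483e-02, -1.21258772e-04]), 'tool_pos': array([ 0.25712174, -0.51371349,  0.23782804]), 'ee_rot': array([[ 8.94356162e-01,  4.47355414e-01, -4.34377075e-04],
       [ 4.47355475e-01, -8.94354650e-01,  1.68493083e-03],
       [ 3.65275771e-04, -1.70124923e-03, -9.99998486e-01]]), 'force': array([1.31666116, 0.21929148, 0.52745084]), 'ft_torque': array([-0.00409741,  0.0162931 , -0.01180424]), 'grip_force': 0.0, 'width': 0.08842785676052384}
dict_keys(['intrinsics', 'hand_eye'])
top [[-0.029, -0.997, 0.066, 0.498], [-1.0, 0.028, -0.009, 0.086], [0.007, -0.067, -0.998, 0.909], [0.0, 0.0, 0.0, 1.0]] [[445.1590359488401, 0.0, 319.24165294420766], [0.0, 445.1590359488401, 233.97266513179838], [0.0, 0.0, 1.0]]
plate_1_mid [(0.85, [0.4549, -0.0283, 0.01
[... 253 characters left out ...]
on_face []
pin_left [(0.69, [0.6308, 0.1836, 0.0208])]
slot_mouth [(0.91, [0.684, -0.0201, 0.0647]), (0.63, [0.4523, -0.0228, 0.0127])]
side [[0.997, -0.045, 0.06, 0.485], [-0.075, -0.619, 0.782, -0.692], [0.002, -0.784, -0.621, 0.664], [0.0, 0.0, 0.0, 1.0]] [[598.8958725785438, 0.0, 312.3165218339701], [0.0, 598.8958725785438, 240.54532619570384], [0.0, 0.0, 1.0]]
plate_1_mid []
stylus_mid [(0.61, [0.4481, 0.2414, 0.0116])]
stylus_tip [(0.67, [0.4442, 0.2463, 0.0121])]
chuck [(0.77, [0.6321, 0.1527, 0.0212])]
flux_jar [(0.74, [0.6301, 0.1527, 0.0207]), (0.69, [0.5619, -0.1234, 0.0254])]
button_face []
pin_left [(0.57, [0.6301, 0.1532, 0.0196])]
slot_mouth [(0.66, [0.6838, -0.0538, 0.0634])]
```

View pics/top0.png

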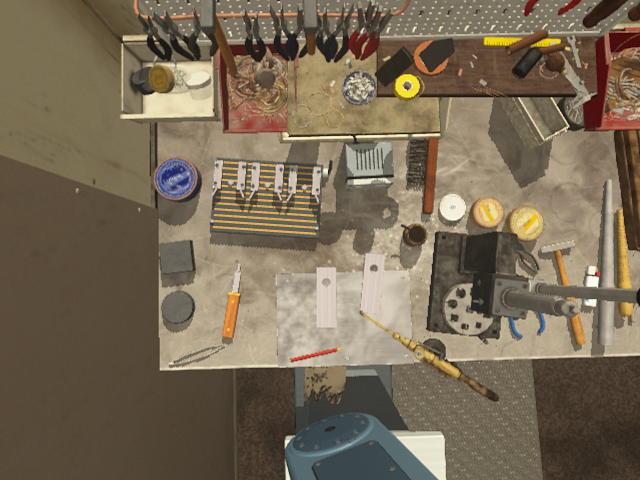

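View pics/side0.png

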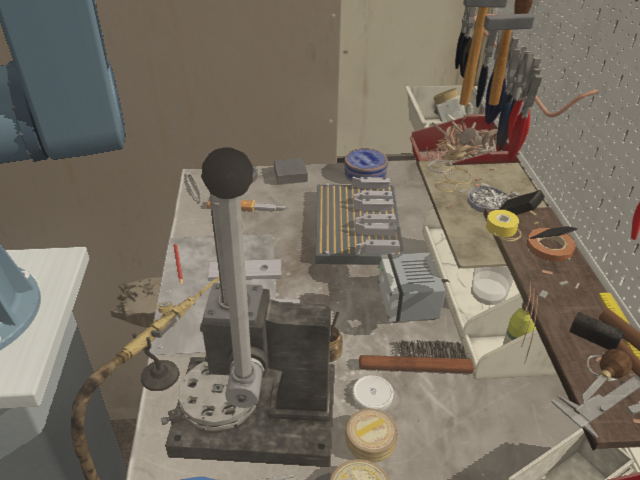

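The top view shows two plates, at about (326,297) and (373,284), with the stylus at (233,300), chuck at (268,200), box at (369,163) and jar at (414,234). The soldering iron's tip is next to the right plate. I'll crop in to get the exact corners.

```bash
python3 - <<'E'
from h import *
im=cv2.imread('pics/top0.png')
a=cv2.resize(im[245:345,210:400],None,fx=4,fy=4,interpolation=cv2.INTER_CUBIC)
b=cv2.resize(im[130:240,200:400],None,fx=3.8,fy=3.8,interpolation=cv2.INTER_CUBIC)
cv2.imwrite('pics/a.png',a);cv2.imwrite('pics/b.png',b)
E
```

```text
(no output)
```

View pics/a.png

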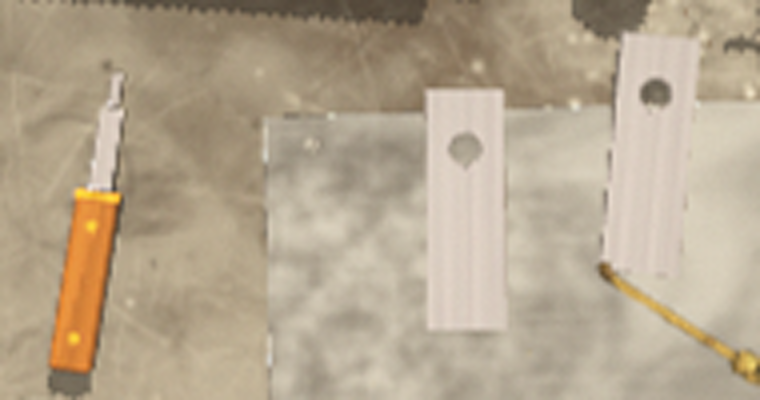

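View pics/b.png

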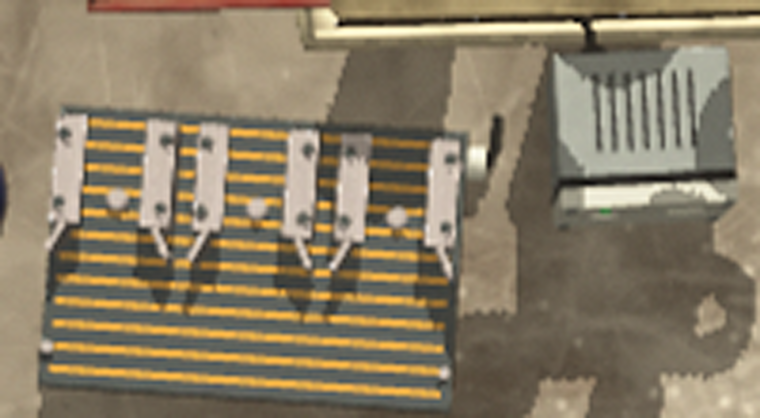

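```bash
python3 - <<'E'
from h import *
def c(l,o,k,z): return [ray('top',(o[0]+u/k,o[1]+v/k),z) for u,v in l]
A=c([(425,90),(503,90),(427,329),(506,329),(466,150)],(210,245),4,.0096)
B=c([(622,34),(699,40),(604,268),(680,277),(656,94)],(210,245),4,.0096)
S=c([(118,72),(97,193),(72,370)],(210,245),4,.01)
P=c([(117,198),(257,210),(397,218)],(200,130),3.8,.0245)
C=c([(40,385),(450,408),(63,107),(467,133)],(200,130),3.8,.02)
for n,q in zip('ABSPC',(A,B,S,P,C)):
    print(n,np.round(np.array(q)[:,:2],4).tolist())
for n,q in(('A',A),('B',B)):
    d=(q[0]+q[1]-q[2]-q[3])/2; print(n,np.round(sum(q[:4])/4,4),np.linalg.norm(d),np.degrees(np.arctan2(d[1],d[0])))
    print([proj('top',x) for x in ((0.45,-.02,.01),)])
for a,b in((S[2],S[0]),(C[0],C[2]),(C[1],C[3])): d=b-a;print(np.linalg.norm(d),np.degrees(np.arctan2(d[1],d[0])))
d=P[2]-P[0];print(np.linalg.norm(d),np.degrees(np.arctan2(d[0],-d[1])), np.mean(C,axis=0))
# box front
for u,v in((553,183),(733,205),(560,215),(730,228)):
    print(ray('top',(200+u/3.8,130+v/3.8),.064))
E
```

```text
A [[0.4902, 0.0861], [0.489, 0.0468], [0.3712, 0.0885], [0.37, 0.0491], [0.4595, 0.0664]]
B [[0.5155, -0.0142], [0.5114, -0.053], [0.3987, -0.001], [0.3931, -0.0389], [0.4848, -0.0302]]
S [[0.5037, 0.2403], [0.4435, 0.2518], [0.3564, 0.2656]]
P [[0.6658, 0.2525], [0.6574, 0.1789], [0.6511, 0.1052]]
C [[0.5685, 0.2953], [0.5502, 0.0801], [0.7164, 0.2813], [0.6966, 0.0668]]
A [0.4301 0.0676 0.0096] 0.11902313698094154 -1.105228948948868
[array([369.58719199, 286.00667022])]
B [ 0.4547 -0.0267  0.0096] 0.11828490384615595 -6.624688986391633
[array([369.58719199, 286.00667022])]
0.1494666928871573 -9.762672262477647
0.14859324087848208 -5.431946305817614
0.14692120997273023 -5.172689948563245
0.1480466924948904 -5.69974581394036 [0.63290407 0.18088115 0.02      ]
[0.65997241 0.0251288  0.064     ]
[ 0.64625967 -0.06543362  0.064     ]
[0.6435667  0.02213029 0.064     ]
[ 0.63458898 -0.06345191  0.064     ]
```

Call:
{"method": "play_rows", "body": {
  "commands": [
    [1, -0.43, 0.88, 0.12, 0, 0, 0],
    [1, -0.43, 0.88, 0.12, 0, 0, 0],
    [1, -0.43, 0.88, 0.12, 0, 0, 0],
    [1, -0.43, 0.88, 0.12, 0, 0, 0],
    [1, -0.43, 0.88, 0.12, 0, 0, 0],
    [1, -0.43, 0.88, 0.12, 0, 0, 0],
    [1, -0.43, 0.88, 0.12, 0, 0, 0],
    [1, -0.43, 0.88, 0.12, 0, 0, 0]
  ],
  "newtons": 40
}}

```text
t: 1.7
tool_pos: [0.1709, -0.3374, 0.2629]
ee_rot: [[0.894, 0.447, 0.0], [0.447, -0.894, -0.0], [-0.0, 0.0, -1.0]]
force: [0.5, 1.1, 0.1]
width: 0.0883
grip_force: 0.0
```

Call:
{"method": "play_rows", "body": {
  "commands": [
    [1, -0.43, 0.88, 0.12, 0, 0, 0],
    [1, -0.43, 0.88, 0.12, 0, 0, 0],
    [1, 0.67, 0.48, 0, 0, 0, 0],
    [1, 0.67, 0.48, 0, 0, 0, 0],
    [1, 0.67, 0.48, 0, 0, 0, 0],
    [1, 0.67, 0.48, 0, 0, 0, 0],
    [1, 0.67, 0.48, 0, 0, 0, 0],
    [1, 0.53, 0.75, 0, 0, 0, 0]
  ]
}}

```text
t: 2.5
tool_pos: [0.2474, -0.2152, 0.2689]
ee_rot: [[0.895, 0.447, 0.0], [0.447, -0.895, -0.001], [0.0, 0.001, -1.0]]
force: [-0.1, -0.5, 0.6]
width: 0.0881
grip_force: 0.0
```

Call:
{"method": "play_rows", "body": {
  "commands": [
    [1, 0.53, 0.75, 0, 0, 0, -0.5],
    [1, 0.53, 0.75, 0, 0, 0, -0.5],
    [1, 0.53, 0.75, 0, 0, 0, -0.5],
    [1, 0.53, 0.75, 0, 0, 0, -0.5],
    [1, 0.24, 0.88, 0, 0, 0, -0.5],
    [1, 0.24, 0.88, 0, 0, 0, -0.5],
    [1, 0.24, 0.88, 0, 0, 0, -0.5],
    [1, 0.24, 0.88, 0, 0, 0, -0.5]
  ]
}}

```text
t: 3.3
tool_pos: [0.3239, -0.0516, 0.2689]
ee_rot: [[0.994, 0.113, 0.001], [0.113, -0.994, -0.0], [0.001, 0.0, -1.0]]
force: [-1.1, 1.2, -0.1]
width: 0.0884
grip_force: 0.0
```

Call:
{"method": "play_rows", "body": {
  "commands": [
    [1, 0.24, 0.88, 0, 0, 0, -0.5],
    [1, 0.44, 0.78, 0, 0, 0, -0.5],
    [1, 0.44, 0.78, 0, 0, 0, -0.5],
    [1, 0.44, 0.78, 0, 0, 0, 0],
    [1, 0.44, 0.78, 0, 0, 0, 0],
    [1, 0.44, 0.78, 0, 0, 0, 0],
    [1, 0, 0, 0, 0, 0, 0],
    [1, 0, 0, 0, 0, 0, 0]
  ]
}}

```text
t: 4.1
tool_pos: [0.3845, 0.067, 0.2686]
ee_rot: [[1.0, -0.015, -0.001], [-0.015, -1.0, -0.0], [-0.001, 0.0, -1.0]]
force: [0.8, -0.8, -0.3]
width: 0.088
grip_force: 0.0
```

```bash
cat >> h.py <<'E'
def pose(s):
    R=np.array(s['ee_rot']); return np.round(s['tool_pos'],4), 'yaw %.2f'%np.degrees(np.arctan2(R[1,0],R[0,0])), 'tilt',np.round(R[:2,2],3), 'w %.4f'%s['width'],'g %.1f'%s['grip_force'],'F',np.round(s['force'],1),'t %.1f'%s['t']
E
python3 - <<'E'
from h import *
s,im=shot('wrist','w1.png')
print(*pose(s),np.round(cam('wrist',s)[0],1).tolist(),np.round(env.get_calibration('wrist')['hand_eye'],3).tolist())
print(find('wrist','plate_1_mid',s))
E
```

```text
[0.3845 0.067  0.2686] yaw -0.84 tilt [-0.001 -0.   ] w 0.0880 g 0.0 F [ 0.8 -0.8 -0.3] t 4.1 [[413.7, 0.0, 320.3], [0.0, 413.7, 242.2], [0.0, 0.0, 1.0]] [[0.0, -0.946, -0.324, 0.085], [1.0, 0.001, -0.001, 0.001], [0.001, -0.324, 0.946, -0.146], [0.0, 0.0, 0.0, 1.0]]
[(0.59, array([ 0.4577, -0.0243,  0.0096]))]
```

View pics/w1.png

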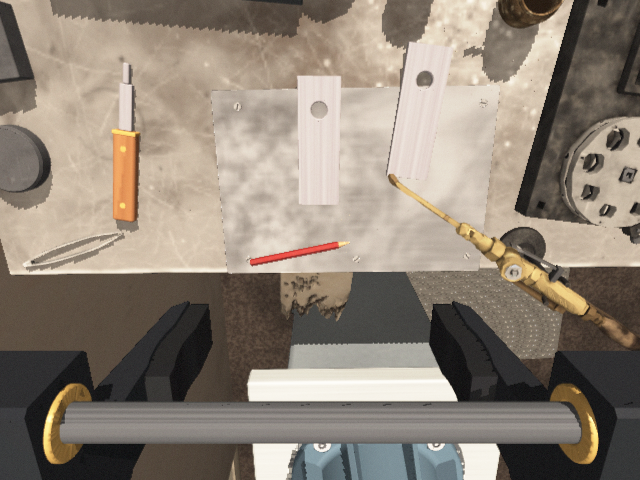

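Plate A has corners (298,76), (340,76), (299,205), (339,204) and hole (319,109). Plate B has hole (425,79), and the iron's tip is at its near-left corner (391,178).

```bash
python3 - <<'E'
from h import *
s=env.read_state()
for n,l in(('A',[(298,76),(340,76),(299,205),(339.5,204.5),(319,109)]),('B',[(410,42),(449.5,45),(388,176),(428,180.5),(425,79)])):
    q=[ray('wrist',p,.0096,s) for p in l]
    d=(q[0]+q[1]-q[2]-q[3])/2;print(n,np.round(sum(q[:4])/4,4),np.linalg.norm(d),np.degrees(np.arctan2(d[1],d[0])),q[4])
E
```

```text
A [0.4301 0.0666 0.0096] 0.12009537851987992 -0.8694353683580331 [0.46161055 0.06620197 0.0096    ]
B [ 0.4554 -0.0267  0.0096] 0.12070854391897143 -6.177732261612356 [ 0.48607975 -0.03085848  0.0096    ]
```

Call:
{"method": "play_rows", "body": {
  "commands": [
    [0.4, 0.1, 0, -1, 0, 0, 0],
    [0.4, 0.1, 0, -1, 0, 0, 0],
    [0.4, 0.1, 0, -1, 0, 0, 0],
    [0.4, 0.1, 0, -1, 0, 0, 0],
    [0.4, 0.1, 0, -1, 0, 0, 0],
    [0.4, 0.1, 0, -1, 0, 0, 0],
    [0.4, 0.1, 0, -1, 0, 0, 0],
    [0.4, 0.1, 0, -1, 0, 0, 0]
  ]
}}

```text
t: 5.0
tool_pos: [0.4048, 0.066, 0.0681]
ee_rot: [[1.0, -0.018, 0.001], [-0.018, -1.0, -0.0], [0.001, 0.0, -1.0]]
force: [0.6, -0.6, -0.2]
width: 0.062
grip_force: 0.0
```

Call:
{"method": "play_rows", "body": {
  "commands": [
    [0.4, 0, 0, -0.86, 0, 0, 0],
    [0.4, 0, 0, -0.86, 0, 0, 0],
    [0.4, 0, 0, -0.86, 0, 0, 0],
    [0.4, 0, 0, 0, 0, 0, 0],
    [-1, 0, 0, 0, 0, 0, 0],
    [-1, 0, 0, 0, 0, 0, 0],
    [-1, 0, 0, 0, 0, 0, 0],
    [-1, 0, 0, 0, 0, 0, 0]
  ]
}}

```text
t: 5.8
tool_pos: [0.4049, 0.0668, 0.0047]
ee_rot: [[1.0, -0.016, 0.001], [-0.016, -1.0, -0.0], [0.001, 0.0, -1.0]]
force: [-1.5, -1.1, 3.4]
width: 0.0391
grip_force: 40.0
```

```bash
python3 -c "
from h import *
print(*pose(env.read_state()))"
```

```text
[0.4049 0.0668 0.0047] yaw -0.93 tilt [ 0.001 -0.   ] w 0.0391 g 40.0 F [-1.5 -1.1  3.4] t 5.8
```

Call:
{"method": "play_rows", "body": {
  "commands": [
    [-1, 0, 0, 0.4, 0, 0, 0],
    [-1, 0, 0, 1, 0, 0, 0],
    [-1, 0, 0, 1, 0, 0, 0],
    [-1, 0, 0, 1, 0, 0, 0],
    [-1, 0, 0, 0.6, 0, 0, 0],
    [-1, 0.6, 0.88, 0, 0, 0, -0.1],
    [-1, 0.6, 0.88, 0, 0, 0, -0.1],
    [-1, 0.6, 0.88, 0, 0, 0, -0.1]
  ]
}}

```text
t: 6.6
tool_pos: [0.4499, 0.1338, 0.1049]
ee_rot: [[0.999, -0.043, 0.0], [-0.043, -0.999, -0.0], [0.0, 0.0, -1.0]]
force: [0.6, 0.0, -3.8]
width: 0.0391
grip_force: 40.0
```

Call:
{"method": "play_rows", "body": {
  "commands": [
    [-1, 0.6, 0.88, 0, 0, 0, -0.1],
    [-1, 0.6, 0.88, 0, 0, 0, -0.1],
    [-1, 0.6, 0.88, 0, 0, 0, -0.1],
    [-1, 0.6, 0.88, 0, 0, 0, -0.1],
    [-1, 0.6, 0.88, 0, 0, 0, -0.1],
    [-1, 0.6, 0.88, 0, 0, 0, -0.1],
    [-1, 0, 0, 0, 0, 0, 0],
    [-1, 0, 0, 0, 0, 0, 0]
  ]
}}

```text
t: 7.4
tool_pos: [0.5389, 0.2651, 0.1039]
ee_rot: [[0.996, -0.093, -0.001], [-0.093, -0.996, -0.001], [-0.001, 0.001, -1.0]]
force: [-0.6, 0.6, -3.6]
width: 0.0393
grip_force: 40.0
```

```bash
python3 - <<'E'
from h import *
s,im=shot('wrist','w2.png')
print(*pose(s))
for p in((0.6658,.2525,.0245),(.6574,.1789,.0245),(.6511,.1052,.0245)): print(proj('wrist',p,s))
E
```

```text
[0.5389 0.2651 0.1039] yaw -5.36 tilt [-0.001 -0.001] w 0.0393 g 40.0 F [-0.6  0.6 -3.6] t 7.4
[320.96459253   6.49866106]
[474.40543439  10.04281332]
[627.9940603   8.6680749]
```

View pics/w2.png

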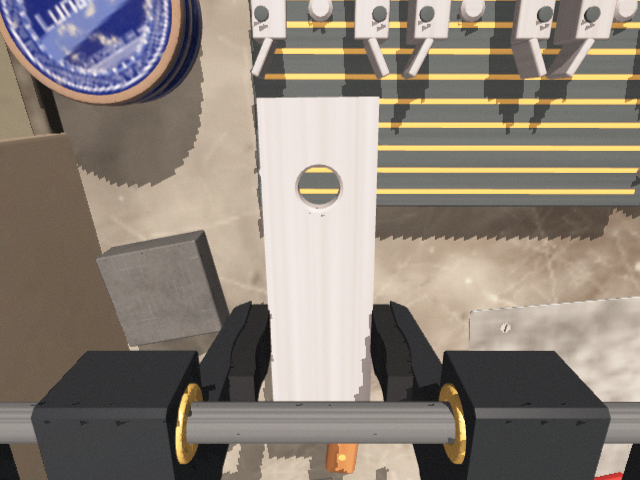

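The picture shows the pins at (320,8), (472,8) and (625,8), with the hole at (319,186). The plate is laterally in line with the left pin and the yaw matches the stripes. Next I lower it and slide it in.

Call:
{"method": "play_rows", "body": {
  "commands": [
    [-1, 0, 0, -0.75, 0, 0, 0],
    [-1, 0, 0, -0.75, 0, 0, 0],
    [-1, 0, 0, -0.75, 0, 0, 0],
    [-1, 0, 0, -0.75, 0, 0, 0],
    [-1, 0.3, -0.03, 0, 0, 0, 0],
    [-1, 0.3, -0.03, 0, 0, 0, 0],
    [-1, 0, 0, 0, 0, 0, 0],
    [-1, 0, 0, 0, 0, 0, 0]
  ]
}}

```text
t: 8.25
tool_pos: [0.556, 0.2634, 0.0306]
ee_rot: [[0.995, -0.095, 0.002], [-0.095, -0.995, 0.001], [0.002, -0.001, -1.0]]
force: [-0.3, -0.0, -3.8]
width: 0.039
grip_force: 40.0
```

```bash
python3 - <<'E'
from h import *
s,im=shot('wrist','w3.png')
print(*pose(s))
E
```

```text
[0.556  0.2634 0.0306] yaw -5.46 tilt [0.002 0.001] w 0.0390 g 40.0 F [-0.3 -0.  -3.8] t 8.2
```

View pics/w3.png

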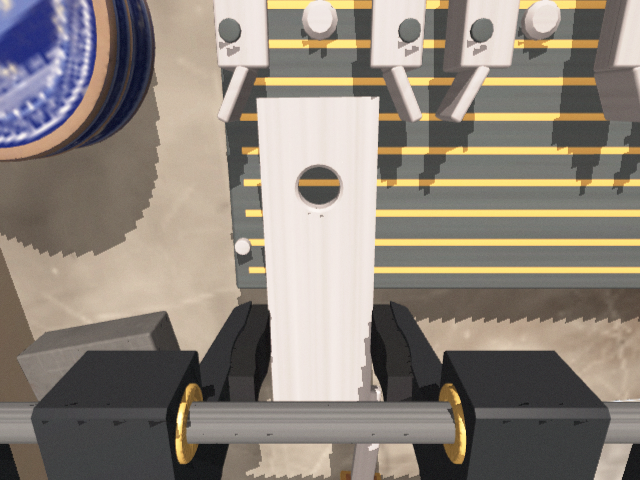

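```bash
python3 - <<'E'
from h import *
s=env.read_state()
u=np.array([np.cos(np.radians(5.5)),-np.sin(np.radians(5.5))])
p=ray('wrist',(319.5,20),.0245,s)[:2]; h=ray('wrist',(319,186),.0356,s)[:2]
print(p,h,(p-h)@u,(p-h)@[-u[1],u[0]], (h-s['tool_pos'][:2])@u)
E
```

```text
[0.66481053 0.25294591] [0.61225228 0.25810152] 0.05281042769092122 -9.438470873438052e-05 0.056981880237353906
```

Call:
{"method": "play_rows", "body": {
  "commands": [
    [-1, 0, 0, -0.07, 0, 0, 0],
    [-1, 0.272, -0.026, 0, 0, 0, 0],
    [-1, 0.272, -0.026, 0, 0, 0, 0],
    [-1, 0.272, -0.026, 0, 0, 0, 0],
    [-1, 0.272, -0.026, 0, 0, 0, 0],
    [-1, 0.272, -0.026, 0, 0, 0, 0],
    [-1, 0.272, -0.026, 0, 0, 0, 0],
    [-1, 0.272, -0.026, 0, 0, 0, 0]
  ]
}}

```text
t: 9.1
tool_pos: [0.603, 0.2589, 0.0275]
ee_rot: [[0.996, -0.095, 0.0], [-0.095, -0.996, 0.0], [0.0, -0.0, -1.0]]
force: [-1.5, -0.0, -1.6]
width: 0.0387
grip_force: 40.0
```

```bash
python3 - <<'E'
from h import *
s,im=shot('wrist','w4.png')
print(*pose(s)); cv2.imwrite('pics/w4c.png',cv2.resize(im[:360,180:480],None,fx=1.6,fy=1.6))
E
```

```text
[0.603  0.2589 0.0275] yaw -5.43 tilt [0. 0.] w 0.0387 g 40.0 F [-1.5 -0.  -1.6] t 9.1
```

View pics/w4c.png

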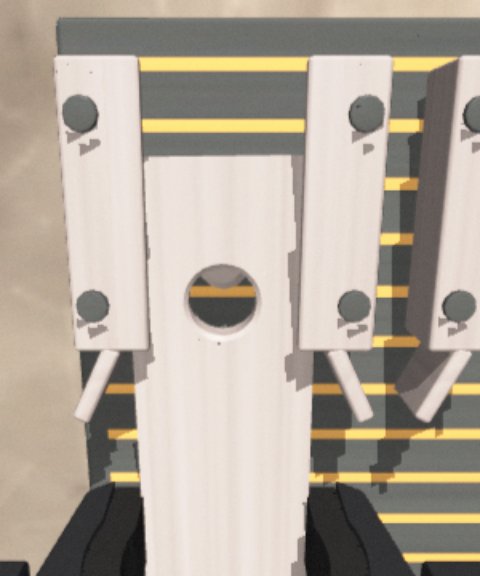

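Call:
{"method": "play_rows", "body": {
  "commands": [
    [0.06, 0, 0, 0, 0, 0, 0],
    [0.06, 0, 0, 0, 0, 0, 0],
    [0.06, 0, 0, 0, 0, 0, 0],
    [0.06, 0, 0, 1, 0, 0, 0],
    [0.06, 0, 0, 1, 0, 0, 0],
    [0.06, -0.85, 0.08, 0, 0, 0, 0],
    [0.06, -0.85, 0.08, 0, 0, 0, 0],
    [0.06, -0.85, 0.08, 0, 0, 0, 0]
  ]
}}

```text
t: 9.95
tool_pos: [0.538, 0.2651, 0.078]
ee_rot: [[0.996, -0.095, 0.001], [-0.095, -0.996, 0.0], [0.001, -0.0, -1.0]]
force: [-0.2, 1.5, -0.6]
width: 0.0466
grip_force: 0.0
```

Call:
{"method": "play_rows", "body": {
  "commands": [
    [-1, 0, 0, 0, 0, 0, 0],
    [-1, 0, 0, 0, 0, 0, 0],
    [-1, 0, 0, 0, 0, 0, 0],
    [-1, 0, 0, -0.72, 0, 0, 0],
    [-1, 0, 0, -0.72, 0, 0, 0],
    [-1, 0, 0, -0.72, 0, 0, 0],
    [-1, 0.3, -0.03, 0, 0, 0, 0],
    [-1, 0.1, -0.01, 0, 0, 0, 0]
  ]
}}

```text
t: 10.75
tool_pos: [0.5502, 0.2637, 0.0236]
ee_rot: [[0.995, -0.095, 0.001], [-0.095, -0.995, 0.0], [0.001, -0.0, -1.0]]
force: [0.4, 0.6, 0.7]
width: 0.0007
grip_force: 0.0
```

Call:
{"method": "play_rows", "body": {
  "commands": [
    [-1, 0.1, -0.01, 0, 0, 0, 0],
    [-1, 0.1, -0.01, 0, 0, 0, 0],
    [-1, 0.1, -0.01, 0, 0, 0, 0],
    [-1, 0.1, -0.01, 0, 0, 0, 0],
    [-1, 0, 0, 0, 0, 0, 0],
    [-1, 0, 0, 0, 0, 0, 0],
    [-1, 0, 0, 0, 0, 0, 0],
    [-1, 0, 0, 0, 0, 0, 0]
  ]
}}

```text
t: 11.55
tool_pos: [0.5585, 0.263, 0.0235]
ee_rot: [[0.996, -0.094, -0.0], [-0.094, -0.996, -0.0], [-0.0, 0.0, -1.0]]
force: [-0.0, -0.6, -0.3]
width: 0.0006
grip_force: 0.0
```

```bash
python3 - <<'E'
from h import *
s,im=shot('wrist','w5.png')
print(*pose(s)); cv2.imwrite('pics/w5c.png',cv2.resize(im[:300,200:440],None,fx=2,fy=2))
E
```

```text
[0.5585 0.263  0.0235] yaw -5.42 tilt [-0. -0.] w 0.0006 g 0.0 F [-0.  -0.6 -0.3] t 11.6
```

View pics/w5c.png

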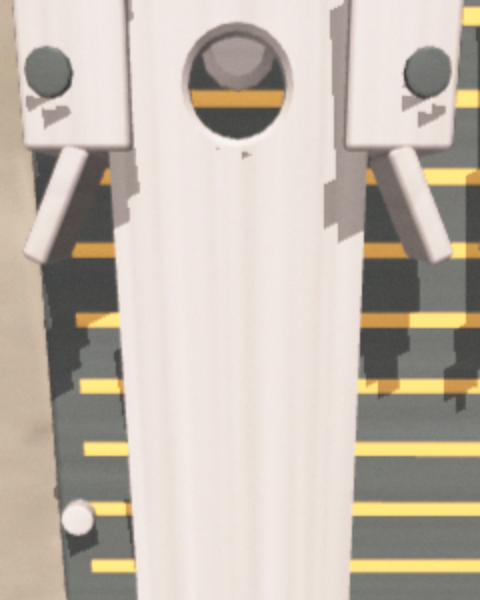

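Call:
{"method": "play_rows", "body": {
  "commands": [
    [-1, 0.04, -0.004, 0, 0, 0, 0],
    [-1, 0.04, -0.004, 0, 0, 0, 0],
    [-1, 0.04, -0.004, 0, 0, 0, 0],
    [-1, 0.04, -0.004, 0, 0, 0, 0],
    [-1, 0.04, -0.004, 0, 0, 0, 0],
    [-1, 0.04, -0.004, 0, 0, 0, 0],
    [-1, 0.04, -0.004, 0, 0, 0, 0],
    [-1, 0, 0, 0, 0, 0, 0]
  ]
}}

```text
t: 12.4
tool_pos: [0.5656, 0.2622, 0.0234]
ee_rot: [[0.996, -0.095, -0.0], [-0.095, -0.996, 0.0], [-0.0, 0.0, -1.0]]
force: [-3.0, 0.1, 1.2]
width: 0.0
grip_force: 1.4
```

```bash
python3 - <<'E'
from h import *
s,im=shot('wrist','w6.png')
print(*pose(s)); cv2.imwrite('pics/w6c.png',cv2.resize(im[:300,200:440],None,fx=2,fy=2))
E
```

```text
[0.5656 0.2622 0.0234] yaw -5.43 tilt [-0.  0.] w 0.0000 g 1.4 F [-3.   0.1  1.2] t 12.4
```

View pics/w6c.png

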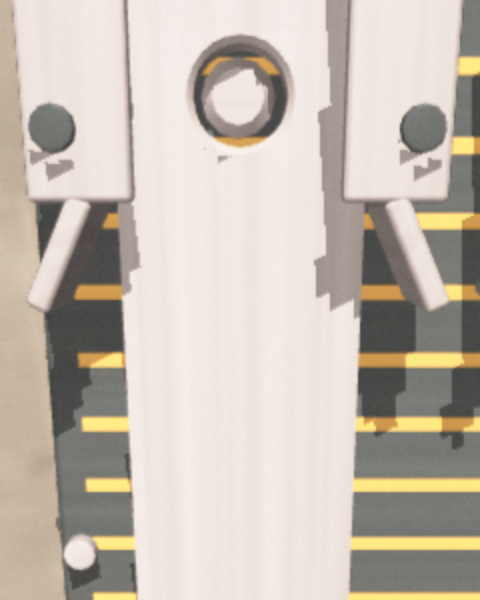

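Call:
{"method": "play_rows", "body": {
  "commands": [
    [-1, 0.03, -0.003, 0, 0, 0, 0],
    [-1, 0.03, -0.003, 0, 0, 0, 0],
    [-1, 0.03, -0.003, 0, 0, 0, 0],
    [-1, 0, 0, 0, 0, 0, 0],
    [-1, 0, 0, 0, 0, 0, 0],
    [-1, 0, 0, 0, 0, 0, 0],
    [-1, 0, 0, 0, 0, 0, 0],
    [-1, 0, 0, 0, 0, 0, 0]
  ]
}}

```text
t: 13.25
tool_pos: [0.5675, 0.262, 0.0234]
ee_rot: [[0.996, -0.095, -0.001], [-0.095, -0.996, -0.0], [-0.001, 0.0, -1.0]]
force: [-4.3, -0.1, 3.0]
width: 0.0004
grip_force: 2.6
```

```bash
python3 - <<'E'
from h import *
s,im=shot('wrist','w7.png')
print(*pose(s))
for f in('w5','w6','w7'):
    g=cv2.cvtColor(cv2.imread(f'pics/{f}.png'),cv2.COLOR_BGR2GRAY)
    # plate edges at two rows
    for r in (130,180,230,270):
        d=np.diff(g[r].astype(int)); L=np.argmax(d[240:290])+240; R=np.argmin(d[360:400])+360
        print(f,r,L,R,R-L)
E
```

```text
[0.5675 0.262  0.0234] yaw -5.42 tilt [-0.001 -0.   ] w 0.0004 g 2.6 F [-4.3 -0.1  3. ] t 13.2
w5 130 257 380 123
w5 180 260 378 118
w5 230 263 377 114
w5 270 266 375 109
w6 130 269 380 111
w6 180 262 378 116
w6 230 264 376 112
w6 270 246 371 125
w7 130 269 362 93
w7 180 262 379 117
w7 230 264 376 112
w7 270 266 375 109
```

```bash
python3 - <<'E'
from h import *
for f in('w3','w5','w6','w7'):
    g=cv2.GaussianBlur(cv2.cvtColor(cv2.imread(f'pics/{f}.png'),cv2.COLOR_BGR2GRAY),(3,3),0)
    h=(319,186) if f=='w3' else (319,44)
    for th in (150,175):
        m=(g<th).astype(np.uint8); m[:, :285]=0; m[:,352:]=0
        cs,_=cv2.findContours(m,cv2.RETR_EXTERNAL,cv2.CHAIN_APPROX_NONE)
        for c in cs:
            if len(c)>80 and abs(c[:,0,1].mean()-h[1])<25:
                e=cv2.fitEllipse(c); print(f,th,np.round(e[0],2),np.round(e[1],2),cv2.boundingRect(c))
    for r in (150,180,200,220,240,260):
        row=g[r].astype(float); 
        d=np.gradient(row); 
        def sub(lo,hi,sg):
            w=np.clip(sg*d[lo:hi],0,None); k=np.argmax(w)+lo; kk=np.arange(k-2,k+3); ww=np.clip(sg*d[kk],0,None); return (kk*ww).sum()/ww.sum()
        if f!='w3':print(f,r,'%.2f %.2f'%(sub(252,272,1),sub(370,390,-1)),'%.2f'%(sub(370,390,-1)-sub(252,272,1)))
E
```

```text
w3 150 [318.47 192.9 ] [20.07 45.19] (298, 183, 42, 22)
w3 150 [318.07 173.12] [14.55 40.92] (299, 165, 39, 15)
w3 175 [318.55 184.53] [39.65 43.72] (297, 165, 44, 40)
w5 150 [318.3   59.47] [16.09 45.02] (297, 53, 43, 17)
w5 150 [317.71  30.91] [35.73 52.17] (294, 12, 49, 36)
w5 175 [318.07  39.67] [50.71 57.69] (293, 11, 51, 59)
w5 150 258.62 380.16 121.55
w5 180 260.64 379.27 118.64
w5 200 262.14 378.17 116.03
w5 220 263.56 377.28 113.72
w5 240 264.45 376.37 111.92
w5 260 265.98 375.70 109.71
w6 150 [319.56  44.32] [47.51 51.98] (296, 18, 48, 52)
w6 175 [319.7   44.48] [48.94 54.26] (296, 18, 49, 54)
w6 150 260.62 377.36 116.74
w6 180 262.73 378.69 115.96
w6 200 263.19 378.30 115.10
w6 220 264.22 377.19 112.97
w6 240 265.76 376.52 110.76
w6 260 266.24 375.45 109.20
w7 150 [319.88  46.31] [42.99 51.74] (297, 19, 48, 54)
w7 175 [320.21  44.88] [48.94 55.  ] (296, 18, 49, 56)
w7 150 265.14 373.50 108.36
w7 180 262.39 379.11 116.73
w7 200 263.48 378.22 114.74
w7 220 264.26 386.35 122.09
w7 240 265.45 376.37 110.92
w7 260 266.28 375.65 109.38
```

Call:
{"method": "play_rows", "body": {
  "commands": [
    [-1, -0.4, 0.04, 0, 0, 0, 0],
    [-1, 0, 0, 1, 0, 0, 0],
    [-1, 0, 0, 1, 0, 0, 0],
    [-1, 0, 0, 1, 0, 0, 0],
    [0.3, 0, 0, 1, 0, 0, 0],
    [0.3, -0.5, 0, 0, 0, 0, 0],
    [0.3, 0, 0, 0, 0, 0, 0],
    [0.3, 0, 0, 0, 0, 0, 0]
  ]
}}

```text
t: 14.1
tool_pos: [0.5453, 0.2629, 0.1233]
ee_rot: [[0.996, -0.094, 0.001], [-0.094, -0.996, -0.0], [0.001, 0.0, -1.0]]
force: [-0.1, -0.0, -0.0]
width: 0.0306
grip_force: 0.0
```

```bash
python3 - <<'E'
from h import *
s,im=shot('wrist','w8.png')
print(*pose(s)); print(find('wrist','plate_1_hole',s),find('wrist','plate_1_mid',s))
q=proj('wrist',(.6648,.2529,.02),s); print(q)
u=int(q[0]);v=int(max(q[1],60)); cv2.imwrite('pics/w8c.png',cv2.resize(im[:240,200:440],None,fx=2.5,fy=2.5))
E
```

```text
[0.5453 0.2629 0.1233] yaw -5.42 tilt [ 0.001 -0.   ] w 0.0306 g 0.0 F [-0.1 -0.  -0. ] t 14.1
[] []
[317.37646811  32.14924534]
```

View pics/w8c.png

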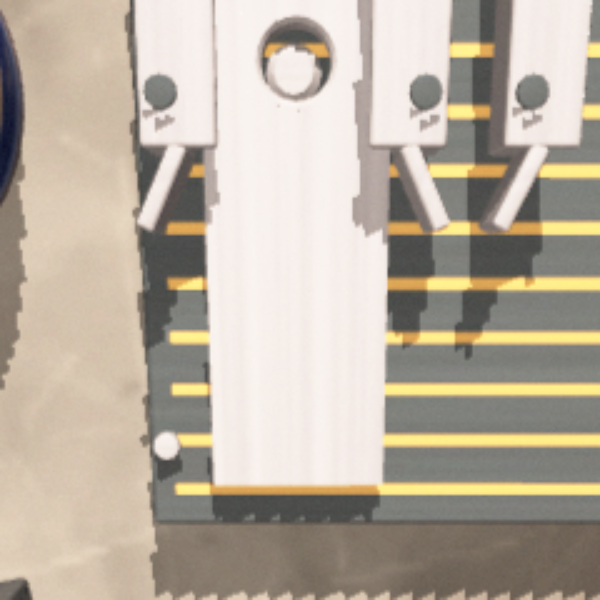

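Plate A is down over the left pin: the pin shows at the near side of the hole, at (292,70) in the crop. Next is plate B.

Call:
{"method": "play_rows", "body": {
  "commands": [
    [0.3, -0.45, -0.956, 0.2, 0, 0, 0],
    [0.3, -0.45, -0.956, 0.2, 0, 0, 0],
    [0.3, -0.45, -0.956, 0.2, 0, 0, 0],
    [0.3, -0.45, -0.956, 0.2, 0, 0, 0],
    [0.3, -0.45, -0.956, 0.2, 0, 0, 0],
    [0.3, -0.45, -0.956, 0.2, 0, 0, 0],
    [0.3, -0.45, -0.956, 0.2, 0, 0, 0],
    [0.3, -0.45, -0.956, 0.2, 0, 0, 0]
  ]
}}

```text
t: 15.05
tool_pos: [0.4549, 0.0708, 0.1633]
ee_rot: [[0.996, -0.095, -0.0], [-0.095, -0.996, -0.0], [-0.0, 0.0, -1.0]]
force: [0.5, 0.5, 1.1]
width: 0.0573
grip_force: 0.0
```

Call:
{"method": "play_rows", "body": {
  "commands": [
    [0.3, -0.45, -0.956, 0, 0, 0, -0.15],
    [0.3, -0.45, -0.956, 0, 0, 0, 0],
    [0.3, -0.45, -0.956, 0, 0, 0, 0],
    [0.3, -0.45, -0.956, 0, 0, 0, 0],
    [0.3, 0, 0, 0, 0, 0, 0],
    [0.3, 0, 0, 0, 0, 0, 0],
    [0.3, 0, 0, 0, 0, 0, 0],
    [0.3, 0, 0, 0, 0, 0, 0]
  ]
}}

```text
t: 15.85
tool_pos: [0.4106, -0.0231, 0.1634]
ee_rot: [[0.994, -0.106, -0.0], [-0.106, -0.994, 0.0], [-0.0, -0.0, -1.0]]
force: [1.4, 0.2, 0.2]
width: 0.0574
grip_force: 0.0
```

```bash
python3 - <<'E'
from h import *
s,im=shot('wrist','w9.png')
print(*pose(s)); print(find('wrist','plate_1_mid',s),proj('wrist',(.486,-.0309,.0096),s))
env.capture('top'); print([f for f in find('top','plate_1_mid')],find('top','stylus_mid'))
E
```

```text
[ 0.4106 -0.0231  0.1634] yaw -6.11 tilt [-0.  0.] w 0.0574 g 0.0 F [1.4 0.2 0.2] t 15.8
[(0.66, array([ 0.4585, -0.0267,  0.0092]))] [319.67794775 114.19317506]
[(0.65, array([ 0.4701, -0.028 ,  0.0099])), (0.37, array([0.6315, 0.1683, 0.0206]))] [(0.83, array([0.4173, 0.2552, 0.0118]))]
```

View pics/w9.png

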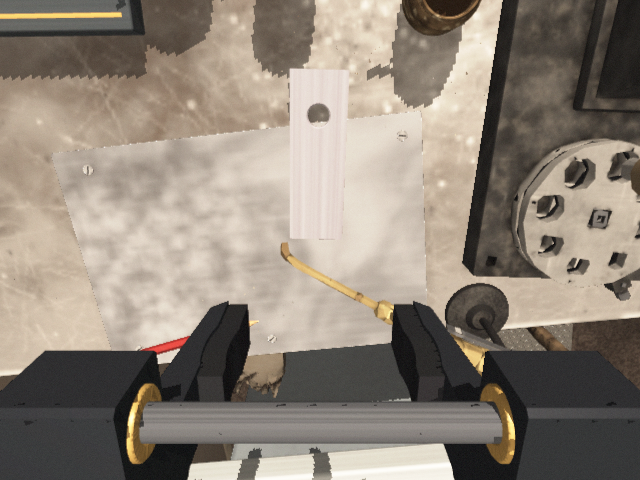

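```bash
python3 - <<'E'
from h import *
s=env.read_state()
q=[ray('wrist',p,.0096,s) for p in [(290,69),(348.5,70),(289.5,238),(341.5,239),(318,114)]]
d=(q[0]+q[1]-q[2]-q[3])/2;print(np.round(sum(q[:4])/4,4),np.linalg.norm(d),np.degrees(np.arctan2(d[1],d[0])),q[4])
s1=dict(tool_pos=[0.3845,.067,.2686],ee_rot=[[1,-.0147,-.001],[-.0147,-1,0],[-.001,0,-1]])
for a,b in(((391,178),(284,246)),((462,231),(383,310))):
    M=[];r=[]
    for uv,st in((a,s1),(b,s)):
        K,W=cam('wrist',st);d=W[:3,:3]@np.linalg.inv(K)@np.array([*uv,1.]);d/=np.linalg.norm(d);P=np.eye(3)-np.outer(d,d);M.append(P);r.append(P@W[:3,3])
    print(np.linalg.lstsq(np.vstack(M),np.hstack(r),rcond=None)[0])
E
```

```text
[ 0.4551 -0.0262  0.0096] 0.11940036615485478 -7.535049710099092 [ 0.48603682 -0.03013132  0.0096    ]
[0.40167592 0.00234225 0.03823869]
[ 0.35559076 -0.06089261  0.05727899]
```

Call:
{"method": "play_rows", "body": {
  "commands": [
    [0.3, 0.99, -0.044, 0, 0, 0, -0.12],
    [0.3, 0, 0, -0.9, 0, 0, 0],
    [0.3, 0, 0, -0.9, 0, 0, 0],
    [0.3, 0, 0, -0.9, 0, 0, 0],
    [0.3, 0, 0, -0.9, 0, 0, 0],
    [0.3, 0, 0, -0.9, 0, 0, 0],
    [0.3, 0, 0, -0.9, 0, 0, 0],
    [0.3, 0, 0, -0.9, 0, 0, 0]
  ]
}}

```text
t: 16.9
tool_pos: [0.4353, -0.0248, 0.0051]
ee_rot: [[0.993, -0.118, 0.0], [-0.118, -0.993, -0.0], [0.0, 0.0, -1.0]]
force: [0.4, 0.3, 1.0]
width: 0.0573
grip_force: 0.0
```

Call:
{"method": "play_rows", "body": {
  "commands": [
    [0.3, 0, 0, -0.06, 0, 0, 0],
    [-1, 0, 0, 0, 0, 0, 0],
    [-1, 0, 0, 0, 0, 0, 0],
    [-1, 0, 0, 0, 0, 0, 0],
    [-1, 0, 0, 0, 0, 0, 0],
    [-1, 0, 0, 0.15, 0, 0, 0],
    [-1, 1, -0.1, 0, 0, 0, 0],
    [-1, 0.2, 0, 0, 0, 0, 0]
  ]
}}

```text
t: 17.7
tool_pos: [0.4676, -0.0281, 0.0092]
ee_rot: [[0.993, -0.118, 0.003], [-0.118, -0.993, -0.001], [0.004, 0.001, -1.0]]
force: [0.5, -0.1, -2.7]
width: 0.0388
grip_force: 40.0
```

```bash
python3 -c "
from h import *
print(*pose(env.read_state()))"
```

```text
[ 0.4676 -0.0281  0.0092] yaw -6.78 tilt [ 0.003 -0.001] w 0.0388 g 40.0 F [ 0.5 -0.1 -2.7] t 17.7
```

Call:
{"method": "play_rows", "body": {
  "commands": [
    [-1, 0, 0, 0.9, 0, 0, 0],
    [-1, 0, 0, 0.9, 0, 0, 0],
    [-1, 0, 0, 0.9, 0, 0, 0],
    [-1, 0, 0, 0.9, 0, 0, 0],
    [-1, 0.42, 0.968, 0, 0, 0, 0.27],
    [-1, 0.42, 0.968, 0, 0, 0, 0],
    [-1, 0.42, 0.968, 0, 0, 0, 0],
    [-1, 0.42, 0.968, 0, 0, 0, 0]
  ]
}}

```text
t: 18.5
tool_pos: [0.5066, 0.0703, 0.0981]
ee_rot: [[0.996, -0.095, -0.001], [-0.095, -0.996, -0.0], [-0.001, 0.0, -1.0]]
force: [-0.2, 0.5, -1.6]
width: 0.0388
grip_force: 40.0
```

Call:
{"method": "play_rows", "body": {
  "commands": [
    [-1, 0.42, 0.968, 0, 0, 0, 0],
    [-1, 0.42, 0.968, 0, 0, 0, 0],
    [-1, 0, 0, 0, 0, 0, 0],
    [-1, 0, 0, -0.94, 0, 0, 0],
    [-1, 0, 0, -0.94, 0, 0, 0],
    [-1, 0, 0, -0.94, 0, 0, 0],
    [-1, 0, 0, 0, 0, 0, 0],
    [-1, 0, 0, 0, 0, 0, 0]
  ]
}}

```text
t: 19.3
tool_pos: [0.5273, 0.1173, 0.0277]
ee_rot: [[0.995, -0.095, -0.002], [-0.095, -0.995, -0.0], [-0.002, 0.0, -1.0]]
force: [-0.2, 0.2, -1.7]
width: 0.0391
grip_force: 40.0
```

```bash
cat >> h.py <<'E'
def hole(im,box,th=175):
    g=cv2.GaussianBlur(cv2.cvtColor(im,cv2.COLOR_BGR2GRAY),(3,3),0); m=np.zeros_like(g); x0,y0,x1,y1=box
    m[y0:y1,x0:x1]=(g[y0:y1,x0:x1]<th)
    c=max(cv2.findContours(m,cv2.RETR_EXTERNAL,cv2.CHAIN_APPROX_NONE)[0],key=cv2.contourArea)
    return cv2.fitEllipse(c)
E
python3 - <<'E'
from h import *
s,im=shot('wrist','w10.png')
print(*pose(s))
for p in ((.6506,.1056,.0245),(.6577,.1793,.0245)): print(proj('wrist',p,s))
print(hole(im,(285,140,352,240)))
g=cv2.cvtColor(im,cv2.COLOR_BGR2GRAY).astype(int)
for r in(120,150,230,270):
    d=np.diff(g[r]);print(r,np.argmax(d[240:290])+240,np.argmin(d[350:400])+350)
cv2.imwrite('pics/w10c.png',cv2.resize(im[:300,120:520],None,fx=2,fy=2))
E
```

```text
[0.5273 0.1173 0.0277] yaw -5.45 tilt [-0.002 -0.   ] w 0.0391 g 40.0 F [-0.2  0.2 -1.7] t 19.3
[318.7377621  -32.52429194]
[ 80.06771713 -32.82328937]
((319.0260009765625, 200.01535034179688), (37.07060623168945, 42.8764762878418), 96.01598358154297)
120 257 378
150 259 377
230 263 374
270 265 373
```

View pics/w10c.png

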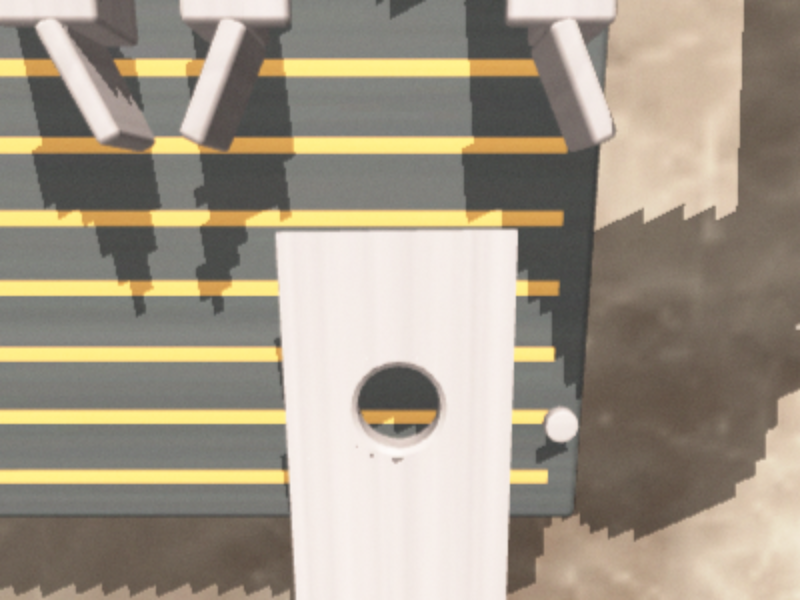

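Call:
{"method": "play_rows", "body": {
  "commands": [
    [-1, 0.33, -0.032, 0.06, 0, 0, 0],
    [-1, 0.33, -0.032, 0, 0, 0, 0],
    [-1, 0.33, -0.032, 0, 0, 0, 0],
    [-1, 0.33, -0.032, 0, 0, 0, 0],
    [-1, 0.33, -0.032, 0, 0, 0, 0],
    [-1, 0.33, -0.032, 0, 0, 0, 0],
    [-1, 0.33, -0.032, 0, 0, 0, 0],
    [-1, 0.33, -0.032, 0, 0, 0, 0]
  ]
}}

```text
t: 20.15
tool_pos: [0.5947, 0.1113, 0.029]
ee_rot: [[0.996, -0.095, -0.0], [-0.095, -0.996, -0.0], [-0.0, 0.0, -1.0]]
force: [0.7, 0.8, -2.7]
width: 0.0382
grip_force: 40.0
```

```bash
python3 - <<'E'
from h import *
s,im=shot('wrist','w11.png')
print(*pose(s))
h=hole(im,(285,140,352,240)); print(h)
print(proj('wrist',(.6506,.1056,.0245),s))
E
```

```text
[0.5947 0.1113 0.029 ] yaw -5.43 tilt [-0. -0.] w 0.0382 g 40.0 F [ 0.7  0.8 -2.7] t 20.1
((318.97210693359375, 200.08409118652344), (37.533042907714844, 43.34272766113281), 96.66273498535156)
[320.29827066 182.94839223]
```

Call:
{"method": "play_rows", "body": {
  "commands": [
    [0.06, 0, 0, -0.04, 0, 0, 0],
    [0.06, 0, 0, 0, 0, 0, 0],
    [0.06, 0, 0, 0, 0, 0, 0],
    [0.06, 0, 0, 1, 0, 0, 0],
    [0.06, 0, 0, 1, 0, 0, 0],
    [0.06, -0.92, 0.088, 0, 0, 0, 0],
    [0.06, -0.92, 0.088, 0, 0, 0, 0],
    [0.06, -0.92, 0.088, 0, 0, 0, 0]
  ]
}}

```text
t: 21.0
tool_pos: [0.5243, 0.1181, 0.0787]
ee_rot: [[0.996, -0.095, 0.001], [-0.095, -0.996, 0.0], [0.001, -0.0, -1.0]]
force: [0.0, 0.5, 0.3]
width: 0.0471
grip_force: 0.0
```

Call:
{"method": "play_rows", "body": {
  "commands": [
    [-1, 0, 0, 0, 0, 0, 0],
    [-1, 0, 0, 0, 0, 0, 0],
    [-1, 0, 0, 0, 0, 0, 0],
    [-1, 0, 0, -0.72, 0, 0, 0],
    [-1, 0, 0, -0.72, 0, 0, 0],
    [-1, 0, 0, -0.74, 0, 0, 0],
    [-1, 0.3, -0.03, 0, 0, 0, 0],
    [-1, 0.3, -0.03, 0, 0, 0, 0]
  ]
}}

```text
t: 21.8
tool_pos: [0.5413, 0.1163, 0.0238]
ee_rot: [[0.996, -0.095, -0.0], [-0.095, -0.996, -0.0], [-0.0, 0.0, -1.0]]
force: [1.1, 0.4, 0.3]
width: 0.0008
grip_force: 0.0
```

Call:
{"method": "play_rows", "body": {
  "commands": [
    [-1, 0.05, -0.005, 0, 0, 0, 0],
    [-1, 0.05, -0.005, 0, 0, 0, 0],
    [-1, 0.05, -0.005, 0, 0, 0, 0],
    [-1, 0.05, -0.005, 0, 0, 0, 0],
    [-1, 0.05, -0.005, 0, 0, 0, 0],
    [-1, 0.05, -0.005, 0, 0, 0, 0],
    [-1, 0.05, -0.005, 0, 0, 0, 0],
    [-1, 0.05, -0.005, 0, 0, 0, 0]
  ]
}}

```text
t: 22.6
tool_pos: [0.5504, 0.1155, 0.0237]
ee_rot: [[0.996, -0.094, 0.001], [-0.094, -0.996, -0.0], [0.001, -0.0, -1.0]]
force: [-2.0, 1.1, 0.2]
width: 0.0004
grip_force: 0.8
```

```bash
python3 - <<'E'
from h import *
s,im=shot('wrist','w12.png')
print(*pose(s)); print(hole(im,(285,2,352,100)))
E
```

```text
[0.5504 0.1155 0.0237] yaw -5.42 tilt [ 0.001 -0.   ] w 0.0004 g 0.8 F [-2.   1.1  0.2] t 22.6
((320.3878173828125, 43.99467086791992), (48.336997985839844, 52.71517562866211), 5.568457126617432)
```

Call:
{"method": "play_rows", "body": {
  "commands": [
    [-1, 0.03, -0.003, 0, 0, 0, 0],
    [-1, 0.03, -0.003, 0, 0, 0, 0],
    [-1, 0.03, -0.003, 0, 0, 0, 0],
    [-1, 0, 0, 0, 0, 0, 0],
    [-1, 0, 0, 0, 0, 0, 0],
    [-1, 0, 0, 0, 0, 0, 0],
    [-1, 0, 0, 0, 0, 0, 0],
    [-1, 0, 0, 0, 0, 0, 0]
  ]
}}

```text
t: 23.45
tool_pos: [0.5525, 0.1153, 0.0237]
ee_rot: [[0.996, -0.095, 0.0], [-0.095, -0.996, 0.0], [0.0, -0.0, -1.0]]
force: [-1.8, 0.2, 0.1]
width: 0.0007
grip_force: 0.6
```

```bash
python3 - <<'E'
from h import *
s,im=shot('wrist','w13.png')
print(*pose(s)); print(hole(im,(285,2,352,100)))
E
```

```text
[0.5525 0.1153 0.0237] yaw -5.43 tilt [0. 0.] w 0.0007 g 0.6 F [-1.8  0.2  0.1] t 23.4
((320.7185974121094, 44.85569763183594), (48.307456970214844, 54.79724884033203), 178.633056640625)
```

Call:
{"method": "play_rows", "body": {
  "commands": [
    [-1, 0.03, -0.003, 0, 0, 0, 0],
    [-1, 0.03, -0.003, 0, 0, 0, 0],
    [-1, 0, 0, 0, 0, 0, 0],
    [-1, 0, 0, 0, 0, 0, 0],
    [-1, 0, 0, 0, 0, 0, 0],
    [-1, 0, 0, 0, 0, 0, 0],
    [-1, 0, 0, 0, 0, 0, 0],
    [-1, 0, 0, 0, 0, 0, 0]
  ]
}}

```text
t: 24.3
tool_pos: [0.5535, 0.1152, 0.0236]
ee_rot: [[0.996, -0.095, -0.001], [-0.095, -0.996, 0.0], [-0.001, 0.0, -1.0]]
force: [-5.2, 0.3, 3.2]
width: 0.0003
grip_force: 2.6
```

```bash
python3 - <<'E'
from h import *
s,im=shot('wrist','w14.png')
print(*pose(s)); print(hole(im,(285,2,352,100)))
E
```

```text
[0.5535 0.1152 0.0236] yaw -5.42 tilt [-0.001  0.   ] w 0.0003 g 2.6 F [-5.2  0.3  3.2] t 24.3
((320.98822021484375, 45.06049728393555), (48.35165786743164, 54.75780487060547), 178.72659301757812)
```

Call:
{"method": "play_rows", "body": {
  "commands": [
    [-1, -0.4, 0.04, 0, 0, 0, 0],
    [-1, 0, 0, 1, 0, 0, 0],
    [-1, 0, 0, 1, 0, 0, 0],
    [-1, 0, 0, 1, 0, 0, 0],
    [-1, 0, 0, 1, 0, 0, 0],
    [-1, 0, 0, 1, 0, 0, 0],
    [-0.2, 0, 0, 1, 0, 0, 0],
    [-0.2, -0.9, 0.83, 0, 0, 0, 0]
  ]
}}

```text
t: 25.15
tool_pos: [0.5262, 0.1355, 0.1784]
ee_rot: [[0.995, -0.097, 0.012], [-0.097, -0.995, -0.0], [0.012, -0.001, -1.0]]
force: [0.3, 0.1, 0.5]
width: 0.0145
grip_force: 0.0
```

Call:
{"method": "play_rows", "body": {
  "commands": [
    [-0.2, -0.9, 0.83, 0, 0, 0, -0.2],
    [-0.2, -0.9, 0.83, 0, 0, 0, -0.2],
    [-0.2, -0.9, 0.83, 0, 0, 0, -0.2],
    [-0.2, -0.9, 0.83, 0, 0, 0, -0.2],
    [-0.2, -0.9, 0.83, 0, 0, 0, 0],
    [-0.2, -0.9, 0.83, 0, 0, 0, 0],
    [-0.2, 0, 0, 0, 0, 0, 0],
    [-0.2, 0, 0, 0, 0, 0, 0]
  ]
}}

```text
t: 25.95
tool_pos: [0.3866, 0.2618, 0.1741]
ee_rot: [[0.987, -0.162, 0.002], [-0.162, -0.987, 0.0], [0.002, -0.001, -1.0]]
force: [0.3, -0.1, 0.4]
width: 0.0353
grip_force: 0.0
```

```bash
python3 - <<'E'
from h import *
s,im=shot('wrist','w15.png')
print(*pose(s)); print(find('wrist','stylus_mid',s))
hsv=cv2.cvtColor(im,cv2.COLOR_BGR2HSV); m=cv2.inRange(hsv,(8,150,120),(25,255,255))
c=max(cv2.findContours(m,cv2.RETR_EXTERNAL,cv2.CHAIN_APPROX_NONE)[0],key=cv2.contourArea)
b=cv2.boxPoints(cv2.minAreaRect(c)); q=np.array([ray('wrist',p,.012,s) for p in b])
print(b.tolist(),np.round(q,4).tolist(),cv2.contourArea(c))
L=[np.linalg.norm(q[i]-q[(i+1)%4]) for i in range(4)];print(np.round(L,4),q.mean(0))
i=int(np.argmax(L[:2])); d=q[i+1]-q[i]; d*=np.sign(d[0]); print(np.degrees(np.arctan2(d[1],d[0])))
E
```

```text
[0.3866 0.2618 0.1741] yaw -9.33 tilt [0.002 0.   ] w 0.0353 g 0.0 F [ 0.3 -0.1  0.4] t 25.9
[(0.85, array([0.452 , 0.2833, 0.0117]))]
[[429.7505187988281, 384.63037109375], [448.9100036621094, 382.96435546875], [455.8330993652344, 462.5797119140625], [436.6736145019531, 464.2457275390625]] [[0.2184, 0.1904, 0.012], [0.2175, 0.1734, 0.012], [0.1248, 0.1726, 0.012], [0.1256, 0.191, 0.012]] 438.5
[0.017  0.0927 0.0183 0.0928] [0.17157488 0.18186079 0.012     ]
0.495102160648189
```

```bash
python3 - <<'E'
from h import *
s=env.read_state(); im=cv2.imread('pics/w15.png')
print(proj('wrist',(.452,.2833,.0117),s))
hsv=cv2.cvtColor(im,cv2.COLOR_BGR2HSV); m=cv2.inRange(hsv,(5,120,60),(28,255,255))
for c in sorted(cv2.findContours(m,cv2.RETR_EXTERNAL,cv2.CHAIN_APPROX_NONE)[0],key=cv2.contourArea)[-4:]: print(cv2.contourArea(c),cv2.minAreaRect(c))
cv2.imwrite('pics/last.png',im)
E
```

```text
[275.1797857  136.67412726]
0.0 ((281.0, 93.0), (4.0, 0.0), 180.0)
849.0 ((443.1732482910156, 423.073486328125), (80.92536163330078, 22.157079696655273), 84.92039489746094)
971.0 ((196.9863739013672, 423.033203125), (22.833351135253906, 80.83505249023438), 3.900493860244751)
3396.0 ((285.4054260253906, 155.4324188232422), (121.65523529052734, 31.564603805541992), 80.53767395019531)
```

View pics/w15.png

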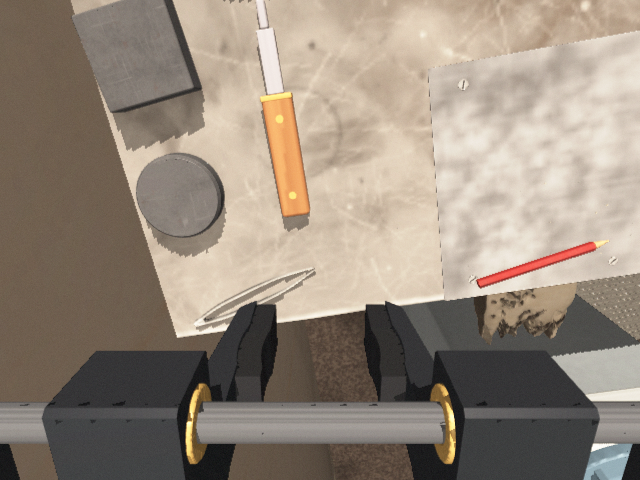

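The stylus has been knocked aside: its grip now runs from (277,95) to (295,215), with the tip off the top of the picture at about (262,0). That was my last picture view, so from here I go by numbers.

```bash
cat >> h.py <<'E'
def grip(im,s,z=.012):
    m=cv2.inRange(cv2.cvtColor(im,cv2.COLOR_BGR2HSV),(5,120,60),(28,255,255)); m[340:]=0
    c=max(cv2.findContours(m,cv2.RETR_EXTERNAL,cv2.CHAIN_APPROX_NONE)[0],key=cv2.contourArea)
    q=np.array([ray('wrist',p,z,s) for p in cv2.boxPoints(cv2.minAreaRect(c))])
    L=[np.linalg.norm(q[i]-q[(i+1)%4]) for i in range(2)]; i=int(np.argmax(L)); d=q[i+1]-q[i]; d*=np.sign(d[0])
    # principal axis on ground plane of the whole contour
    g=np.array([ray('wrist',p,z,s)[:2] for p in c[:,0,:].astype(float)]); r=cv2.minAreaRect((g*1e4).astype(np.float32))
    return np.round(q.mean(0),4),np.round(L,4),np.degrees(np.arctan2(d[1],d[0])),np.array(r[0])/1e4,np.array(r[1])/1e4,r[2]
E
python3 - <<'E'
from h import *
s=env.read_state(); im=cv2.imread('pics/w15.png'); print(grip(im,s))
K,W=cam('wrist',s); print(ray('wrist',(262,0),.009,s))
E
```

```text
(array([0.4356, 0.2786, 0.012 ]), array([0.0223, 0.0878]), np.float64(-0.6600386720876243), array([0.43569819, 0.27810129]), array([0.02226579, 0.08786079]), 89.27714538574219)
[0.53957301 0.27475795 0.009     ]
```

Call:
{"method": "play_rows", "body": {
  "commands": [
    [-0.2, 0.33, 0.11, -0.6, 0, 0, 0.3],
    [-0.2, 0.33, 0.11, -0.8, 0, 0, 0.3],
    [-0.2, 0.33, 0.11, -0.8, 0, 0, 0.3],
    [-0.2, 0.33, 0.11, -0.8, 0, 0, 0.3],
    [-0.2, 0.33, 0.11, -0.8, 0, 0, 0.3],
    [-0.2, 0.33, 0.11, -0.8, 0, 0, 0.23],
    [-0.2, 0, 0, 0, 0, 0, 0],
    [-0.2, 0, 0, 0, 0, 0, 0]
  ]
}}

```text
t: 26.85
tool_pos: [0.4361, 0.2772, 0.0586]
ee_rot: [[1.0, -0.015, -0.001], [-0.015, -1.0, -0.0], [-0.001, 0.0, -1.0]]
force: [0.6, -0.2, 0.7]
width: 0.0351
grip_force: 0.0
```

```bash
python3 - <<'E'
from h import *
s,im=shot('wrist','w16.png'); print(*pose(s)); 
print(grip(im,s))
# blade: bright columns ahead of grip; print edges at rows
g=cv2.GaussianBlur(cv2.cvtColor(im,cv2.COLOR_BGR2GRAY),(3,3),0).astype(int)
hsv=cv2.cvtColor(im,cv2.COLOR_BGR2HSV); m=cv2.inRange(hsv,(5,120,60),(28,255,255)); m[340:]=0
for r in range(100,340,30):
    c=np.where(m[r])[0]; print(r,(c.min(),c.max(),len(c)) if len(c) else None)
E
```

```text
[0.4361 0.2772 0.0586] yaw -0.88 tilt [-0.001 -0.   ] w 0.0351 g 0.0 F [ 0.6 -0.2  0.7] t 26.9
(array([0.441 , 0.2793, 0.012 ]), array([0.0217, 0.0817]), np.float64(-0.063660869265508), array([0.44104336, 0.27917163]), array([0.02183689, 0.08174739]), 89.17036437988281)
100 None
130 None
160 None
190 (np.int64(293), np.int64(337), 45)
220 (np.int64(293), np.int64(337), 45)
250 (np.int64(294), np.int64(337), 44)
280 (np.int64(295), np.int64(336), 42)
310 (np.int64(296), np.int64(336), 41)
```

Call:
{"method": "play_rows", "body": {
  "commands": [
    [-0.2, 0, 0.06, -0.72, 0, 0, 0.08],
    [-0.2, 0, 0, -0.72, 0, 0, 0],
    [-0.2, 0, 0, -0.72, 0, 0, 0],
    [-0.2, 0, 0, 0, 0, 0, 0],
    [-1, 0, 0, 0, 0, 0, 0],
    [-1, 0, 0, 0, 0, 0, 0],
    [-1, 0, 0, 0, 0, 0, 0],
    [-1, 0, 0, 0, 0, 0, 0]
  ]
}}

```text
t: 27.7
tool_pos: [0.437, 0.2797, 0.0062]
ee_rot: [[1.0, -0.006, 0.002], [-0.007, -1.0, 0.001], [0.002, -0.001, -1.0]]
force: [-0.6, -0.7, 7.0]
width: 0.0213
grip_force: 40.0
```

```bash
python3 - <<'E'
from h import *
s=env.read_state(); print(*pose(s))
# box front from top picture: extract corners
im=cv2.imread('pics/top0.png')
env.capture('top'); print(find('top','button_face'),find('top','slot_mouth'),find('top','clamp_button'))
for u,v,z in((553,183,.064),(733,205,.064),(562,222,0),(552,50,.064),(728,47,.064),(733,205,.0)):
    print(u,v,ray('top',(200+u/3.8,130+v/3.8),z))
g=cv2.cvtColor(im,cv2.COLOR_BGR2GRAY)
for c in(352,358,364,370,376,382,388): print(c,g[138:196,c].tolist())
E
```

```text
[0.437  0.2797 0.0062] yaw -0.37 tilt [0.002 0.001] w 0.0213 g 40.0 F [-0.6 -0.7  7. ] t 27.7
[] [(0.66, array([ 0.6828, -0.0217,  0.0662])), (0.28, array([0.637 , 0.1808, 0.0219]))] []
553 183 [0.65997241 0.0251288  0.064     ]
733 205 [ 0.64625967 -0.06543362  0.064     ]
562 222 [0.65074013 0.01629813 0.        ]
552 50 [0.72821619 0.02340451 0.064     ]
728 47 [ 0.72737051 -0.0661172   0.064     ]
733 205 [ 0.65749873 -0.0769381   0.        ]
352 [168, 119, 110, 92, 79, 69, 91, 111, 111, 107, 107, 139, 163, 171, 177, 179, 178, 177, 176, 175, 176, 178, 178, 176, 176, 178, 179, 181, 181, 180, 179, 179, 180, 180, 183, 150, 109, 113, 83, 33, 30, 115, 156, 152, 150, 151, 133, 106, 99, 101, 101, 99, 96, 93, 100, 101, 105, 103]
358 [137, 110, 105, 82, 53, 55, 93, 111, 110, 108, 110, 111, 112, 112, 145, 178, 184, 184, 183, 184, 183, 183, 184, 186, 185, 169, 153, 154, 156, 142, 126, 139, 164, 177, 178, 179, 182, 162, 94, 36, 62, 198, 237, 232, 231, 235, 187, 91, 130, 129, 100, 101, 99, 101, 105, 104, 105, 105]
364 [126, 109, 101, 84, 77, 94, 107, 113, 109, 112, 108, 83, 69, 77, 80, 104, 1
[... 620 characters left out ...]
, 180, 178, 177, 177, 177, 177, 175, 180, 157, 95, 37, 34, 175, 194, 150, 151, 152, 125, 104, 127, 118, 99, 96, 92, 91, 89, 90, 91, 89, 88]
382 [105, 101, 123, 139, 176, 191, 174, 174, 174, 176, 162, 150, 152, 140, 122, 122, 123, 122, 111, 99, 103, 93, 86, 89, 88, 79, 56, 58, 69, 63, 101, 149, 163, 163, 166, 170, 136, 68, 38, 102, 208, 209, 175, 167, 142, 114, 111, 126, 110, 99, 99, 94, 93, 93, 90, 88, 85, 86]
388 [113, 104, 125, 131, 156, 178, 175, 174, 175, 175, 174, 175, 176, 171, 166, 138, 106, 107, 108, 110, 109, 107, 108, 110, 108, 109, 109, 108, 111, 109, 110, 109, 111, 113, 113, 115, 89, 45, 34, 88, 136, 143, 191, 231, 207, 131, 95, 98, 92, 79, 132, 161, 145, 154, 158, 153, 149, 152]
```

Call:
{"method": "play_rows", "body": {
  "commands": [
    [-1, 0, 0, 0.4, 0, 0, 0],
    [-1, 0, 0, 0.9, 0, 0, 0],
    [-1, 0, 0, 1, 0, 0, 0],
    [-1, 0, 0, 1, 0, 0, 0],
    [-1, 0, 0, 1, 0, 0, 0],
    [-1, 0, 0, 1, 0, 0, 0],
    [-1, 0, 0, 1, 0, 0, 0],
    [-1, 0.2, -0.93, 0, 0, 0, 0]
  ]
}}

```text
t: 28.7
tool_pos: [0.4427, 0.2582, 0.1669]
ee_rot: [[1.0, -0.004, 0.007], [-0.004, -1.0, 0.003], [0.007, -0.003, -1.0]]
force: [-0.3, -0.3, -0.5]
width: 0.0213
grip_force: 40.0
```

Call:
{"method": "play_rows", "body": {
  "commands": [
    [-1, 0.2, -0.93, 0, 0, -1, 0],
    [-1, 0.2, -0.93, 0, 0, -1, 0],
    [-1, 0.2, -0.93, 0, 0, -1, 0],
    [-1, 0.2, -0.93, 0, 0, -1, 0],
    [-1, 0.2, -0.93, 0, 0, -1, 0],
    [-1, 0.2, -0.93, 0, 0, -1, 0],
    [-1, 0.2, -0.93, 0, 0, -1, 0],
    [-1, 0.2, -0.93, 0, 0, -1, 0]
  ]
}}

```text
t: 29.5
tool_pos: [0.4799, 0.0733, 0.1626]
ee_rot: [[0.772, -0.003, 0.636], [-0.005, -1.0, 0.002], [0.636, -0.005, -0.772]]
force: [0.5, 1.0, -1.4]
width: 0.0211
grip_force: 40.0
```

Call:
{"method": "play_rows", "body": {
  "commands": [
    [-1, 0, 0, 0, 0, 0, 0],
    [-1, 0, 0, 0, 0, 0, 0],
    [-1, 0, 0, 0, 0, 0, 0],
    [-1, 0, 0, 0, 0, 0, 0],
    [-1, 0, 0, 0, 0, 0, 0],
    [-1, 0, 0, 0, 0, 0, 0],
    [-1, 0, 0, 0, 0, 0, 0],
    [-1, 0, 0, 0, 0, 0, 0]
  ]
}}

```text
t: 30.3
tool_pos: [0.4802, 0.0744, 0.162]
ee_rot: [[0.774, -0.003, 0.633], [-0.006, -1.0, 0.003], [0.633, -0.006, -0.774]]
force: [-0.6, 0.3, -0.9]
width: 0.0212
grip_force: 40.0
```

```bash
python3 - <<'E'
from h import *
s,im=shot('wrist','w17.png'); print(*pose(s)); 
for k in('button_face','slot_mouth','clamp_button','stylus_mid','stylus_tip'): print(k,find('wrist',k,s))
for p in((.66,.025,.064),(.646,-.065,.064),(.66,.025,0),(.646,-.065,0),(.655,0,.038)): print(proj('wrist',p,s))
E
```

```text
[0.4802 0.0744 0.162 ] yaw -0.45 tilt [0.633 0.003] w 0.0212 g 40.0 F [-0.6  0.3 -0.9] t 30.3
button_face []
slot_mouth [(0.81, array([ 0.6675, -0.0206,  0.0697]))]
clamp_button []
stylus_mid [(0.55, array([0.4959, 0.0773, 0.185 ]))]
stylus_tip [(0.79, array([0.5019, 0.073 , 0.1821]))]
[384.16791843 110.35461306]
[503.81276282 124.78955828]
[374.6151835  155.43111981]
[474.93545598 168.20703234]
[410.45871007 135.4690515 ]
```

```bash
python3 - <<'E'
from h import *
g=cv2.cvtColor(cv2.imread('pics/w17.png'),cv2.COLOR_BGR2GRAY)
a=g[70:186,356:524:2][::2]
for i,r in enumerate(a): print(70+2*i,''.join("@%#*+=-:. "[9-min(9,int(x)//24)] if 0 else "@%#*+=-:. "[min(9,int(x)//24)] for x in r))
E
```

```text
70 -----------***=.          .*   .*   .*   .*   .#   .* ...#...:=++++=++=====-=+*=--==
72 ==--=======***=:          .*:   *:  .*:. .#:  .#:  .#:  .#:..++=++=+=+======+*+====+
74 ==========+***+:           *-   *:   *- . #-   #- . #-. .#-.==++++=+++++++++++++++*%
76 =+++=++++++***+:           *=   *=   +=   +=   ++   ++ . ++.+=+++++=++:......+++****
78 -==::==:*******:           -+   -+   =+   =*  .=*   =*.  =*.=+++++=+++-......=++#%%%
80 :::::::::******-.          =+   =+   :*   :*  ..*....*. ..#.++++++==+++......:+*##**
82 :::::::::******-.          .*   .*   .*   .* ...#....#.. .#.-==+=+++==:......++++++*
84 ::::::::-******-.          .*   .*   .*   .#....#:  .#-  .#=+=+=+++=+=:......+++****
86 ::::::.:*******=:          .*   .*.  .#: ..#-.. #-  .#=...+*=++++++++=.:....:+++#%%%
88 ::::::::*******==.         .*:   *-   #-   #=.. ++...=+...=#===+++=+++=:..  ++++###*
90 :::::::-*******+==.         #-   *=   ++  .=+...=*...-*....#+++=++=++++:    .+++%%%%
92 :::::::********++==-.       #=   ++   =+   :+....=....=....-+=++++++++==    .++++*##
94 :::::::*********====-        ..          
[... 3346 characters left out ...]
++++++++++++++++++++++++++++*+++**+++*+++++++++++++++=:...:::::::..........=-
172 ++++*+++++++++++++++++++=++++++++**++++**+++++*+++++++*+++*+=..:::::::::..       .. 
174 *++++++*++++++++++++++===+++++++++**++***++++****+**++*+++++=..:::::::::.  .    ....
176 -***++++++++++++++++++====+++++++++*+*****++++++*****+***++++......:::::.....  .....
178 -*****+++++++++++++++==++++++=++++*++******++************+=++......::::::::....... .
180 -**+*+++++++++++++++++=+=+++==+++++*+******++++**********++++......::::::::.......  
182 :*++*+++++++++++++++=+=++++++=+++++********+++++*********+*+*:++.::.:::.:...... ..  
184 :+++++++++++*+*++++++++++++++=++++++***********+*******++*********:..::.......    ..
```

```bash
python3 - <<'E'
from h import *
s=env.read_state()
for n,p,z in(('button',(412.5,143.5),.038),('slot',(464,141.5),.038),('BL',(381,164),0),('BR',(476,162),0),('TL',(388,123.5),.064),('TR',(508,122),.064),('seamL',(388,109),.064),('seamR',(505,108),.064)):
    print(n,np.round(ray('wrist',p,z,s),4))
for u,v in((560,219),(730,232)): print(ray('top',(200+u/3.8,130+v/3.8),.064))
E
```

```text
button [ 0.6473 -0.0014  0.038 ]
slot [ 0.6489 -0.0438  0.038 ]
BL [0.6511 0.0193 0.    ]
BR [ 0.6525 -0.0672  0.    ]
TL [0.648  0.0224 0.064 ]
TR [ 0.6486 -0.069   0.064 ]
seamL [0.6614 0.0216 0.064 ]
seamR [ 0.6615 -0.0687  0.064 ]
[0.641531   0.02219745 0.064     ]
[ 0.63255424 -0.06337113  0.064     ]
```

```bash
cat >> h.py <<'E'
def toolray(uv,zt):
    c=env.get_calibration('wrist'); K=np.array(c['intrinsics']);H=np.array(c['hand_eye'])
    d=H[:3,:3]@np.linalg.inv(K)@np.array([*uv,1.]); o=H[:3,3]; return o+d*(zt-o[2])/d[2]
def toolproj(p):
    c=env.get_calibration('wrist'); K=np.array(c['intrinsics']);H=np.linalg.inv(np.array(c['hand_eye']))
    q=K@(H@np.r_[p,1])[:3]; return q[:2]/q[2]
E
python3 - <<'E'
from h import *
im=cv2.imread('pics/w17.png')
print('tip proj',toolproj((.105,0,0)),'shoulder',toolproj((.045,0,-.006)))
m=cv2.inRange(cv2.cvtColor(im,cv2.COLOR_BGR2HSV),(5,120,60),(28,255,255))
for r in range(150,345,15):
    c=np.where(m[r,240:400])[0]+240
    if len(c): print(r,c.min(),c.max(),np.round(toolray(((c.min()+c.max())/2,r),-.006),4))
g=cv2.cvtColor(im,cv2.COLOR_BGR2GRAY)
for i,r in enumerate(g[0:200:4,280:360:1][:, ::1]): print(4*i,''.join("@%#*+=-:. "[min(9,int(x)//24)] for x in r))
E
```

```text
tip proj [318.89899749  33.38562496] shoulder [319.10231    220.23477327]
180 240 254 [ 0.0592 -0.0245 -0.006 ]
195 248 251 [ 0.054 -0.024 -0.006]
210 302 304 [ 0.0487 -0.0056 -0.006 ]
225 291 352 [ 0.0433  0.0008 -0.006 ]
240 292 350 [ 0.0377  0.0007 -0.006 ]
255 292 350 [ 0.0319  0.0007 -0.006 ]
270 292 350 [ 0.0261  0.0007 -0.006 ]
285 292 349 [ 0.0201  0.0005 -0.006 ]
300 292 348 [ 0.0139  0.0003 -0.006 ]
315 293 347 [ 0.0075  0.0003 -0.006 ]
330 294 347 [ 0.001   0.0005 -0.006 ]
0 ---------:.                              ... .. ..:------=:                     
4 -------.                                 ... ........----=:                     
8 .----.                                        . ......:-=-.                     
12  .-:                                        .    . ....-=:                      
16   --:.                                       . . . ...==-:                      
20    .--:                                         . ..----                        
24      ----:.                                   ..:-----:                         
28       .----=====-..    
[... 2910 characters left out ...]
:::::::::::::-******
168                  .=========--==--------==----------========-:::::-------:---***+
172                 ===========------------==--------======-===--:::::::::::::::++++
176                .===========--=-----=---==-=-------=-=======------------------***
180                .====-:-=+==-===-----------=-------=========--:::::::-::-::::-+*+
184                       .=+======--=-----=--=--------========----------::::::::+++
188                       .=*======-----=======------==-=======--------------::::+++
192                       .**======-------=====---=--=-========----------:::::::-+**
196                      .=**======-=----====--=------=========::::-::::::::::::-***
```

```bash
python3 - <<'E'
from h import *
H=np.linalg.inv(np.array(env.get_calibration('wrist')['hand_eye']))
for z in(-.009,-.006,-.003,0,.003):
    p=(.104,.0018,z);print(z,toolproj(p),(H@np.r_[p,1])[2], toolproj((.086,.0018,z)), toolproj((.086,.0018-.006,z))[0],toolproj((.086,.0018+.006,z))[0])
E
```

```text
-0.009 [324.80428499  32.47459943] 0.12341716481187705 [324.6319458   96.44995544] 305.4270200031083 343.839126268318
-0.006 [324.71531366  34.00254024] 0.12625515234808354 [324.55060757  96.53587496] 305.75828449161554 343.3450894837792
-0.003 [324.63025422  35.46330046] 0.12909313988429008 [324.47269097  96.61818013] 306.075614593619 342.8718363145666
0 [324.54885424  36.86121547] 0.1319311274204966 [324.39798453  96.69709433] 306.3798714073141 342.4180822617263
0.003 [324.47088251  38.20025549] 0.1347691149567031 [324.32629388  96.77282289] 306.6718465122745 341.9826465383256
```

```bash
cat > fit.py <<'E'
from h import *
from scipy.optimize import least_squares
def fit(obs_rows,obs_cols):
    # obs_rows: (xs, half,ztop,row) transverse edges; obs_cols: (side,half,ztop,row,col,xguess)
    def pt(p,xs,ys,zs):
        x0,y0,z0,pi,ya=p
        x,y,z=xs*np.cos(pi)-0*ys, ys, zs
        v=np.array([xs,ys,zs]); Rp=np.array([[np.cos(pi),0,-np.sin(pi)],[0,1,0],[np.sin(pi),0,np.cos(pi)]]); Ry=np.array([[np.cos(ya),-np.sin(ya),0],[np.sin(ya),np.cos(ya),0],[0,0,1]])
        return Ry@Rp@v+[x0,y0,z0]
    def res(p):
        r=[]
        for xs,zt,row in obs_rows: r.append(toolproj(pt(p,xs,0,zt))[1]-row)
        for sd,half,zt,row,col,xa,xb in obs_cols:
            a=toolproj(pt(p,xa,sd*half,zt));b=toolproj(pt(p,xb,sd*half,zt)); r.append(a[0]+(b[0]-a[0])*(row-a[1])/(b[1]-a[1])-col)
        return np.array(r)
    o=least_squares(res,[0,0,0,0,0],x_scale=.01); return o
E
python3 - <<'E'
from fit import *
im=cv2.imread('pics/w17.png'); g=cv2.GaussianBlur(cv2.cvtColor(im,cv2.COLOR_BGR2GRAY),(3,3),0).astype(int)
print('col324 rows36-50',g[36:52,324].tolist()); print('col 310 rows 92-108',g[92:108,310].tolist(),'col338',g[92:108,338].tolist())
for r in(50,60,90,110,150,200,215): print(r,g[r,300:348].tolist())
hs=cv2.cvtColor(im,cv2.COLOR_BGR2HSV); print(hs[206:230,300].tolist(),hs[206:230,340].tolist())
E
```

```text
col324 rows36-50 [245, 245, 230, 216, 222, 217, 185, 154, 144, 145, 145, 144, 144, 144, 144, 143]
col 310 rows 92-108 [112, 112, 112, 115, 117, 116, 115, 122, 135, 144, 149, 150, 150, 150, 150, 150] col338 [191, 191, 190, 188, 188, 190, 195, 207, 209, 184, 153, 139, 137, 137, 137, 138]
50 [249, 249, 249, 249, 249, 249, 249, 249, 249, 249, 249, 249, 248, 218, 162, 139, 146, 152, 155, 155, 153, 151, 149, 146, 144, 141, 139, 137, 133, 127, 132, 172, 227, 249, 249, 249, 249, 249, 249, 249, 249, 249, 249, 248, 245, 237, 228, 231]
60 [245, 245, 245, 244, 244, 244, 243, 243, 243, 242, 242, 241, 240, 211, 159, 139, 146, 150, 152, 153, 153, 151, 148, 147, 145, 142, 140, 135, 128, 119, 122, 161, 216, 240, 240, 241, 241, 241, 241, 240, 240, 240, 240, 240, 240, 240, 239, 239]
90 [113, 113, 112, 112, 113, 114, 113, 112, 112, 112, 113, 113, 111, 114, 127, 138, 143, 147, 149, 149, 149, 148, 146, 144, 143, 141, 139, 135, 129, 122, 122, 147, 184, 198, 195, 192, 191, 190, 189, 188, 187, 187, 186, 185, 184, 182, 180, 179]
110 [65, 65, 66, 74, 99, 130, 145, 148, 149, 149, 149, 150, 151, 153, 152, 151, 1
[... 931 characters left out ...]
[11, 30, 212], [10, 37, 195], [12, 36, 193], [12, 35, 188], [13, 34, 157], [12, 26, 127], [9, 28, 127], [15, 95, 178], [18, 139, 242], [15, 153, 232], [11, 161, 106], [13, 172, 108], [12, 159, 117], [13, 159, 122], [16, 164, 204], [25, 128, 253], [25, 123, 254], [24, 129, 253], [20, 152, 238], [18, 159, 205], [17, 160, 205]] [[15, 53, 199], [15, 52, 203], [16, 52, 206], [15, 52, 206], [15, 49, 202], [15, 53, 177], [18, 49, 115], [17, 53, 110], [15, 52, 117], [16, 52, 112], [15, 99, 150], [17, 139, 225], [17, 145, 243], [13, 150, 234], [14, 151, 238], [14, 150, 240], [15, 149, 242], [19, 140, 249], [25, 128, 253], [25, 122, 254], [26, 116, 254], [22, 140, 249], [18, 153, 230], [17, 160, 206]]
```

```bash
python3 - <<'E'
from fit import *
R=[(.105,-.003,42.5),(.087,-.003,100.5),(.045,-.006,223.5)]
C=[]
def c(row,a,b,half,zt,xa,xb): C.extend([(-1,half,zt,row,a,xa,xb),(1,half,zt,row,b,xa,xb)])
c(50,313.7,331.3,.003,-.003,.105,.087);c(90,314,331.3,.003,-.003,.105,.087)
c(110,304.3,340.2,.006,-.003,.087,.045);c(150,304.5,339.8,.006,-.003,.087,.045);c(200,304.6,338.6,.006,-.003,.087,.045)
c(255,291.5,350.5,.011,-.006,.045,0);c(330,293.5,347.5,.011,-.006,.045,0)
o=fit(R,C); print(np.round(o.x,4),np.degrees(o.x[3:]),np.round(o.fun,1))
Rp=o.x[3];print('tip',o.x[0]+.105*np.cos(Rp),o.x[1]+.105*np.sin(o.x[4]),o.x[2]+.105*np.sin(Rp))
E
```

```text
[-0.0024  0.0005  0.0051 -0.0122  0.0075] [-0.69654099  0.42759347] [-0.4  0.7 -0.2 -0.2  0.7 -0.6  0.1  0.3 -0.2  0.3 -0.7  0.5 -0.6  0.2
  0.1 -0.5  0.5]
tip 0.1026312229600629 0.0012579590682971742 0.0037990685331995167
```

Call:
{"method": "play_rows", "body": {
  "commands": [
    [-1, 0.25, -0.17, 0, 0, 0.98, 0.04],
    [-1, 0.25, -0.17, 0, 0, 0.98, 0.04],
    [-1, 0.25, -0.17, 0, 0, 0.98, 0.04],
    [-1, 0.25, -0.17, 0, 0, 0.98, 0.04],
    [-1, 0.25, -0.17, 0, 0, 0.98, 0.04],
    [-1, 0.25, -0.17, 0, 0, 0.98, 0.04],
    [-1, 0.25, -0.17, 0, 0, 0.98, 0.04],
    [-1, 0.25, -0.17, 0, 0, 0.98, 0.04]
  ]
}}

```text
t: 31.4
tool_pos: [0.5309, 0.0399, 0.1622]
ee_rot: [[1.0, 0.019, -0.002], [0.019, -1.0, 0.012], [-0.002, -0.012, -1.0]]
force: [0.1, 0.2, -1.2]
width: 0.0213
grip_force: 40.0
```

Call:
{"method": "play_rows", "body": {
  "commands": [
    [-1, 0, 0, -0.9, 0, 0, 0],
    [-1, 0, 0, -0.9, 0, 0, 0],
    [-1, 0, 0, -0.9, 0, 0, 0],
    [-1, 0, 0, -0.9, 0, 0, 0],
    [-1, 0, 0, -0.9, 0, 0, 0],
    [-1, 0, 0, -0.9, 0, 0, 0],
    [-1, 0, 0, 0, 0, 0, 0],
    [-1, 0, 0, 0, 0, 0, 0]
  ]
}}

```text
t: 32.2
tool_pos: [0.5302, 0.0402, 0.027]
ee_rot: [[1.0, 0.019, 0.0], [0.019, -1.0, 0.012], [0.0, -0.012, -1.0]]
force: [-0.5, 0.6, 0.1]
width: 0.0213
grip_force: 40.0
```

```bash
python3 -c "
from h import *
s=env.read_state();print(*pose(s),np.round(s['ee_rot'],4).tolist())"
```

```text
[0.5302 0.0402 0.027 ] yaw 1.11 tilt [0.    0.012] w 0.0213 g 40.0 F [-0.5  0.6  0.1] t 32.2 [[0.9998, 0.0193, 0.0001], [0.0193, -0.9997, 0.0125], [0.0003, -0.0125, -0.9999]]
```

Call:
{"method": "play_rows", "body": {
  "commands": [
    [-1, 0, 0, -0.3, -0.14, 0, 0],
    [-1, 0, 0, -0.2, 0, 0, 0],
    [-1, 0, 0, -0.1, 0, 0, 0],
    [-1, 0, 0, -0.04, 0, 0, 0],
    [-1, 0, 0, 0, 0, 0, 0],
    [-1, 0, 0, 0, 0, 0, 0],
    [-1, 0, 0, 0, 0, 0, 0],
    [-1, 0, 0, 0, 0, 0, 0]
  ]
}}

```text
t: 33.0
tool_pos: [0.5304, 0.0401, 0.0112]
ee_rot: [[1.0, 0.019, 0.001], [0.019, -1.0, 0.0], [0.001, -0.0, -1.0]]
force: [-0.6, -1.3, -0.7]
width: 0.0214
grip_force: 40.0
```

Call:
{"method": "play_rows", "body": {
  "commands": [
    [-1, 0, 0, -0.05, 0, 0, 0],
    [-1, 0, 0, -0.05, 0, 0, 0],
    [-1, 0, 0, 0, 0, 0, 0],
    [-1, 0, 0, 0, 0, 0, 0],
    [-1, 0, 0, 0, 0, 0, 0],
    [-1, 0, 0, 0, 0, 0, 0],
    [-1, 0, 0, 0, 0, 0, 0],
    [-1, 0, 0, 0, 0, 0, 0]
  ]
}}

```text
t: 33.8
tool_pos: [0.5303, 0.0402, 0.0086]
ee_rot: [[1.0, 0.019, 0.001], [0.019, -1.0, 0.0], [0.001, -0.0, -1.0]]
force: [-0.1, 0.6, -0.1]
width: 0.0215
grip_force: 40.0
```

Call:
{"method": "play_rows", "body": {
  "commands": [
    [-1, 0, 0, -0.05, 0, 0, 0],
    [-1, 0, 0, -0.05, 0, 0, 0],
    [-1, 0, 0, 0, 0, 0, 0],
    [-1, 0, 0, 0, 0, 0, 0],
    [-1, 0, 0, 0, 0, 0, 0],
    [-1, 0, 0, 0, 0, 0, 0],
    [-1, 0, 0, 0, 0, 0, 0],
    [-1, 0, 0, 0, 0, 0, 0]
  ]
}}

```text
t: 34.6
tool_pos: [0.5303, 0.0402, 0.0062]
ee_rot: [[1.0, 0.019, 0.001], [0.019, -1.0, 0.0], [0.001, -0.0, -1.0]]
force: [-2.2, -0.4, 5.4]
width: 0.0214
grip_force: 40.0
```

Call:
{"method": "play_rows", "body": {
  "commands": [
    [-1, 0, 0, 0.65, 0, 0, 0],
    [-1, 0, 0, 0.65, 0, 0, 0],
    [-1, 0, -0.84, 0, 0, 0, 0],
    [-1, 0, -0.84, 0, 0, 0, 0],
    [-1, 0, 0, 0, 0, 0, 0],
    [-1, 0, 0, 0, 0, 0, 0],
    [-1, 0, 0, 0, 0, 0, 0],
    [-1, 0, 0, 0, 0, 0, 0]
  ]
}}

```text
t: 35.4
tool_pos: [0.53, -0.001, 0.0383]
ee_rot: [[1.0, 0.02, 0.0], [0.02, -1.0, 0.0], [0.0, -0.0, -1.0]]
force: [0.3, 0.3, -1.5]
width: 0.0212
grip_force: 40.0
```

```bash
python3 - <<'E'
from h import *
s,im=shot('wrist','w18.png'); print(*pose(s))
g=cv2.cvtColor(im,cv2.COLOR_BGR2GRAY)
for i,r in enumerate(g[0:110:3,240:480:2]): print(3*i,''.join("@%#*+=-:. "[min(9,int(x)//26)] for x in r))
print('jar');t=cv2.cvtColor(cv2.imread('pics/top0.png'),cv2.COLOR_BGR2GRAY)
for i,r in enumerate(t[212:256,392:436]): print(212+i,''.join("@%#*+=-:. "[min(9,int(x)//26)] for x in r))
for p in((402,235),(426,235)): print(ray('top',p,.048))
for p in((.648,-.0013,.064),(.648,.022,.064),(.648,-.069,.064)): print(proj('wrist',p,s))
E
```

```text
[ 0.53   -0.001   0.0383] yaw 1.16 tilt [0. 0.] w 0.0212 g 40.0 F [ 0.3  0.3 -1.5] t 35.4
0 +++++++++++========================================================================================+======+=========+++=
3 ++++++++++++======+===============================================================================+====+=+=++=++=+======
6 +++++++++++++===#***###=================================================================================================
9 ++++++++++++++++#######++++++++++++++==+===++++++++++=++++++++====-==+++++++++++++++++++++++++++++++++++++++++++++++++++
12 +++++++++++++++++*****+++++++++++++++===+==++=+=++++==++++++++++==-==+++++++++++++++++++++++++++++++++++++++++++++++++++
15 ++++++++++++++++++++++++++++++++++++==+=+========+++++++++++++++=====++++++++++++++++++++++++++++++++++++++++++++++=++++
18 ++++++++++++++++++++++++++++++++++++============+=++++++++++++++++++++++++++++++++++++++++++++++++++++++++++++++++++++++
21 +++++++++++++++++++++++++++++++++++================++++++++++++++++++++++++++++++++++++++++++++++++++++++++++++++++++=++
24 +++++++++++++++++++
[... 5196 characters left out ...]
%
245 ::-----=*+==+++**#######**##*+:--:::------%%
246 ::::----+++++++++***###**+**+=:::::::-----%%
247 ::::---=*+++++=++=++*********=::::::::----%%
248 -:::::-=++++++++===+++++*+***+::--:::::::-%%
249 -::::---*++++++++==+++++++**+=:::::::::::-%%
250 --------+++++*+++++++++++++++=:::::::::::-%%
251 --------+++++++++++++++++++++=:::::::::::-%%
252 -------+++++++++++++++++++++=-:::::::::.:+%%
253 :--=--==++++++++++++++++++++=::::::::::.:%%%
254 ===+===-++++++++++++++++++++=::::::::::::%%%
255 ++*++++=+++++++++++++++=+=+=-:::::::--::-%%%
[ 0.54858644 -0.0820172   0.048     ]
[ 0.54726603 -0.12866837  0.048     ]
[329.14894219 -40.56017261]
[235.52571473 -42.76102795]
[599.95006052 -34.19429416]
```

Call:
{"method": "play_rows", "body": {
  "commands": [
    [-1, 0.26, -0.02, 0, 0, 0, 0],
    [-1, 0.26, -0.02, 0, 0, 0, 0],
    [-1, 0, 0, 0, 0, 0, 0],
    [-1, 0, 0, 0, 0, 0, 0],
    [-1, 0, 0, 0, 0, 0, 0],
    [-1, 0, 0, 0, 0, 0, 0],
    [-1, 0, 0, 0, 0, 0, 0],
    [-1, 0, 0, 0, 0, 0, 0]
  ]
}}

```text
t: 36.25
tool_pos: [0.5432, -0.0028, 0.0386]
ee_rot: [[1.0, 0.019, 0.001], [0.019, -1.0, 0.0], [0.001, -0.0, -1.0]]
force: [0.3, 0.6, -0.8]
width: 0.0214
grip_force: 40.0
```

```bash
python3 - <<'E'
from h import *
s,im=shot('wrist','w19.png'); print(*pose(s))
g=cv2.cvtColor(im,cv2.COLOR_BGR2GRAY)
for i,r in enumerate(g[0:75:3,180:640:4]): print(3*i,''.join("@%#*+=-:. "[min(9,int(x)//26)] for x in r))
for p in((.648,-.0013,.038),(.648,.022,.064),(.648,-.069,.064),(.648,.022,.0),(.648,-.069,.0)): print(proj('wrist',p,s))
E
```

```text
[ 0.5432 -0.0028  0.0386] yaw 1.11 tilt [0.001 0.   ] w 0.0214 g 40.0 F [ 0.3  0.6 -0.8] t 36.2
0 -:::--++++++*:::::::::::.                                :::::::::::::::::::::. ::.        ::::::::::====%*++++=#%@
3 ::::-+++++++*::::::::::::                                :::::::::::::::::::::::::        :::::::::::+==@%@%%@%%%%%
6 :::--++++++*+::::..::::::                                :::::::::::::::::::::::::        ::: :::::::+=++=+*%+=.+-:
9 ---:-++++****-:::::::::::                                ::::::::::::::::::::::::: :      :   :::::::++#%%%%#@::..+
12 ------++++***-:::::::::::                              :::::::::::::::::::::::::::::          ::::::.+++*%%*#%%%%%%
15 ------+++**+*=:::::::::::                            :::::::::::::::::::::::::::::::          :.::::.++*#%%%%*+#:++
18 -------++*+**+:::::::::::                           :::::::-::-:--:-----------------.-.........:===-.+++++*%%%%#%#+
21 -------++*++**===+**+==============================+=================+=+=+=+=====+===++=+++***#*+-...++++++++*%@%%%
24 -:-:---++*++**+=+**##*+===========-:-================
[... 1406 characters left out ...]
+==---=+++++++++++++++++++++++++++++++++++++........................++.....===++.:-+
63 ---------+++++++++++++++++=++=++==---==++++++++++++++++++++++++++++++++++++.................. .....++.....:==+=:.:+
66 ---------+++++++++++++++++++===+==---=+++++++++++++++++++++++++++++++++++++...............     ..........  ==-.+.:+
69 ---------*++++++++++++++++++======---==++++++++++++++++++++++++++++++++++++..............          ..      -...+...
72 ---------+*+++++++++++++++++======---==+++++++++++++++++++++++++++++++++++=.............                   .......=
[320.60415235  34.11633887]
[230.91305136  16.89128262]
[579.80661722  24.54355867]
[263.33466109  47.15302925]
[486.7914466   51.97166264]
```

Call:
{"method": "play_rows", "body": {
  "commands": [
    [-1, 0.15, 0.02, 0, 0, 0, 0],
    [-1, 0.15, 0, 0, 0, 0, 0],
    [-1, 0.1, 0, 0, 0, 0, 0],
    [-1, 0, 0, 0, 0, 0, 0],
    [-1, 0, 0, 0, 0, 0, 0],
    [-1, 0, 0, 0, 0, 0, 0],
    [-1, 0, 0, 0, 0, 0, 0],
    [-1, 0, 0, 0, 0, 0, 0]
  ]
}}

```text
t: 37.1
tool_pos: [0.5532, -0.0023, 0.0386]
ee_rot: [[1.0, 0.019, 0.001], [0.019, -1.0, 0.0], [0.001, -0.0, -1.0]]
force: [-0.3, 0.3, -1.5]
width: 0.0215
grip_force: 40.0
```

Call:
{"method": "play_rows", "body": {
  "commands": [
    [-1, 0.05, 0, 0, 0, 0, 0],
    [-1, 0.05, 0, 0, 0, 0, 0],
    [-1, 0, 0, 0, 0, 0, 0],
    [-1, 0, 0, 0, 0, 0, 0],
    [-1, 0, 0, 0, 0, 0, 0],
    [-1, 0, 0, 0, 0, 0, 0],
    [-1, 0, 0, 0, 0, 0, 0],
    [-1, 0, 0, 0, 0, 0, 0]
  ]
}}

```text
t: 37.9
tool_pos: [0.5556, -0.0023, 0.0385]
ee_rot: [[1.0, 0.02, 0.001], [0.02, -1.0, 0.0], [0.001, -0.0, -1.0]]
force: [-3.0, 0.5, -0.2]
width: 0.0212
grip_force: 40.0
```

Call:
{"method": "play_rows", "body": {
  "commands": [
    [-1, 0.05, 0, 0, 0, 0, 0],
    [-1, 0.05, 0, 0, 0, 0, 0],
    [-1, 0, 0, 0, 0, 0, 0],
    [-1, 0, 0, 0, 0, 0, 0],
    [-1, 0, 0, 0, 0, 0, 0],
    [-1, 0, 0, 0, 0, 0, 0],
    [-1, 0, 0, 0, 0, 0, 0],
    [-1, 0, 0, 0, 0, 0, 0]
  ]
}}

```text
t: 38.7
tool_pos: [0.5581, -0.0023, 0.0385]
ee_rot: [[1.0, 0.02, 0.001], [0.02, -1.0, 0.0], [0.001, -0.0, -1.0]]
force: [-4.4, 1.3, -1.2]
width: 0.0212
grip_force: 40.0
```

Call:
{"method": "play_rows", "body": {
  "commands": [
    [-1, 0.05, 0, 0, 0, 0, 0],
    [-1, 0.05, 0, 0, 0, 0, 0],
    [-1, 0, 0, 0, 0, 0, 0],
    [-1, 0, 0, 0, 0, 0, 0],
    [-1, 0, 0, 0, 0, 0, 0],
    [-1, 0, 0, 0, 0, 0, 0],
    [-1, 0, 0, 0, 0, 0, 0],
    [-1, 0, 0, 0, 0, 0, 0]
  ]
}}

```text
t: 39.5
tool_pos: [0.559, -0.0021, 0.0378]
ee_rot: [[1.0, 0.02, -0.003], [0.02, -1.0, 0.001], [-0.003, -0.001, -1.0]]
force: [-9.6, -0.6, 0.1]
width: 0.0212
grip_force: 40.0
```

Call:
{"method": "play_rows", "body": {
  "commands": [
    [-1, -0.2, 0, 0, 0, 0, 0],
    [-1, -0.6, 0, 0, 0, 0, 0],
    [-1, -0.8, 0, 0, 0, 0, 0],
    [-1, -0.4, 0, 0, 0, 0, 0],
    [-1, 0, 0, 0, 0, 0, 0],
    [-1, 0, 0, 0, 0, 0, 0],
    [-1, 0, 0, 0, 0, 0, 0],
    [-1, 0, 0, 0, 0, 0, 0]
  ]
}}

```text
t: 40.3
tool_pos: [0.5117, -0.0025, 0.0388]
ee_rot: [[1.0, 0.019, 0.002], [0.019, -1.0, -0.0], [0.002, 0.0, -1.0]]
force: [-0.0, 0.3, -1.1]
width: 0.0213
grip_force: 40.0
```

```bash
python3 - <<'E'
from h import *
print(*pose(env.read_state()))
im=cv2.imread('pics/w19.png'); g=cv2.cvtColor(im,cv2.COLOR_BGR2GRAY)
for r in(31,33,35,37,39): print(r,g[r,416:490:2].tolist())
for c in(440,450,460): print(c,g[24:48,c].tolist())
for r in(30,33,36): print('btn',r,g[r,296:350:2].tolist())
s=dict(tool_pos=[.5432,-.0028,.0386],ee_rot=[[1,.0194,0],[.0194,-1,0],[0,0,-1]])
for p in((.65,.0,.038),(.65,-.04,.038),(.65,-.05,.038),(.65,-.045,.043),(.65,-.045,.033)): print(p,proj('wrist',p,s))
E
```

```text
[ 0.5117 -0.0025  0.0388] yaw 1.11 tilt [ 0.002 -0.   ] w 0.0213 g 40.0 F [-0.   0.3 -1.1] t 40.3
31 [133, 133, 134, 131, 135, 133, 135, 142, 177, 185, 187, 186, 185, 187, 185, 183, 188, 186, 185, 188, 186, 188, 185, 187, 188, 184, 182, 182, 185, 182, 183, 184, 184, 132, 146, 152, 144]
33 [136, 133, 136, 135, 135, 136, 137, 151, 153, 152, 154, 156, 158, 161, 158, 162, 163, 165, 167, 165, 168, 171, 168, 174, 172, 175, 175, 174, 174, 174, 176, 178, 177, 167, 159, 156, 148]
35 [132, 134, 135, 130, 141, 156, 164, 166, 167, 166, 166, 167, 171, 170, 171, 173, 173, 174, 171, 172, 170, 173, 170, 172, 170, 170, 165, 166, 167, 165, 168, 164, 162, 163, 151, 137, 131]
37 [132, 133, 136, 135, 139, 140, 131, 135, 131, 133, 134, 131, 131, 131, 128, 136, 133, 133, 134, 132, 134, 132, 131, 133, 134, 132, 134, 132, 131, 132, 132, 132, 131, 134, 132, 159, 132]
39 [135, 138, 136, 136, 134, 133, 137, 136, 136, 135, 135, 133, 134, 132, 132, 135, 134, 133, 133, 133, 134, 132, 134, 135, 132, 134, 134, 133, 138, 136, 130, 135, 132, 129, 131, 136, 132]
440 [134, 133, 129, 128, 127, 131, 148, 185, 187, 158, 16
[... 291 characters left out ...]
, 133, 134, 133, 127, 122]
btn 30 [134, 134, 133, 139, 146, 154, 160, 147, 139, 160, 170, 171, 184, 184, 173, 171, 161, 141, 193, 187, 174, 162, 149, 142, 136, 132, 134]
btn 33 [118, 126, 134, 147, 157, 167, 176, 178, 117, 108, 104, 103, 103, 103, 104, 111, 118, 141, 203, 202, 194, 194, 183, 169, 161, 162, 155]
btn 36 [127, 134, 137, 147, 157, 161, 167, 170, 173, 176, 176, 182, 181, 181, 182, 185, 187, 187, 190, 189, 185, 185, 173, 167, 155, 148, 134]
(0.65, 0.0, 0.038) [316.69414053  27.15912042]
(0.65, -0.04, 0.038) [442.24553497  29.89526366]
(0.65, -0.05, 0.038) [473.57092985  30.57793841]
(0.65, -0.045, 0.043) [463.01277627  27.62247458]
(0.65, -0.045, 0.033) [453.16340994  32.66972103]
```

Call:
{"method": "play_rows", "body": {
  "commands": [
    [-1, 0, -0.87, 0, 0, 0, 0],
    [-1, 0, -0.87, 0, 0, 0, 0],
    [-1, 0, 0, 0, 0, 0, 0],
    [-1, 0.4, 0, 0, 0, 0, 0],
    [-1, 0.4, 0, 0, 0, 0, 0],
    [-1, 0.4, 0, 0, 0, 0, 0],
    [-1, 0, 0, 0, 0, 0, 0],
    [-1, 0, 0, 0, 0, 0, 0]
  ]
}}

```text
t: 41.1
tool_pos: [0.5409, -0.0453, 0.0383]
ee_rot: [[1.0, 0.02, 0.0], [0.02, -1.0, 0.0], [0.0, -0.0, -1.0]]
force: [-0.5, 0.0, -0.7]
width: 0.0213
grip_force: 40.0
```

```bash
python3 - <<'E'
from h import *
s,im=shot('wrist','w20.png'); print(*pose(s))
g=cv2.cvtColor(im,cv2.COLOR_BGR2GRAY)
for i,r in enumerate(g[15:60:2,260:400:1]): print(15+2*i,''.join("@%#*+=-:. "[min(9,int(x)//26)] for x in r))
E
```

```text
[ 0.5409 -0.0453  0.0383] yaw 1.17 tilt [0. 0.] w 0.0213 g 40.0 F [-0.5  0.  -0.7] t 41.1
15 ===+==+============+====================+=============+++=+========+=======++++=+=========+========+=+====================+=+########%#%%###
17 ===============================================================================================================+================+++*++++++=+
19 =======================================-------------------------------------------------------====++========================================
21 ===================================+===:::::::::::::::::::::::::::::::::::::::::::::::::::::::=-============================================
23 ================================================---------------------------------:--------------==========================================-.
25 ====================================-------------------------------------------------------------=======================================-...
27 ======================================================================================================================================-.....
29
[... 1601 characters left out ...]
++++++++++++++++++++++++++++++++++++++--------------==+++++++++++++++++++++++++++++=+++++++++++++++=........................
53 ++++++++++++++++++++++++++++++++++++++++++++++++++++++--------------==+++++++++++++++++++++++++++++++++++++++++++++=........................
55 +++++++++++++++++++++++++++++++++++++++=++++++++++++++--------------==+++++++++++++++++++++++++++++++++++++++++++++=........................
57 ++++++++++++++++++++++++++++++++++++====++++++++++++++--------------==+*+++++++++++++++++++++++++++++++++++++++++++=........................
59 +++++++++++++++++++++++++++++++++++=====++++++++++++++--------------==+++++++++++++++++++++++++++++++++++++++++++++=........................
```

Call:
{"method": "play_rows", "body": {
  "commands": [
    [-1, 0, -0.045, 0, 0, 0, 0],
    [-1, 0.16, 0, 0, 0, 0, 0],
    [-1, 0.16, 0, 0, 0, 0, 0],
    [-1, 0.16, 0, 0, 0, 0, 0],
    [-1, 0.16, 0, 0, 0, 0, 0],
    [-1, 0, 0, 0, 0, 0, 0],
    [-1, 0, 0, 0, 0, 0, 0],
    [-1, 0, 0, 0, 0, 0, 0]
  ]
}}

```text
t: 41.95
tool_pos: [0.5565, -0.0469, 0.0384]
ee_rot: [[1.0, 0.02, 0.0], [0.02, -1.0, 0.0], [0.0, -0.0, -1.0]]
force: [-0.2, 0.1, 0.1]
width: 0.021
grip_force: 40.0
```

Call:
{"method": "play_rows", "body": {
  "commands": [
    [-1, 0.16, 0.002, 0, 0, 0, 0],
    [-1, 0.16, 0.002, 0, 0, 0, 0],
    [-1, 0.16, 0.002, 0, 0, 0, 0],
    [-1, 0.16, 0.002, 0, 0, 0, 0],
    [-1, 0, 0, 0, 0, 0, 0],
    [-1, 0, 0, 0, 0, 0, 0],
    [-1, 0, 0, 0, 0, 0, 0],
    [-1, 0, 0, 0, 0, 0, 0]
  ]
}}

```text
t: 42.75
tool_pos: [0.5725, -0.0467, 0.0385]
ee_rot: [[1.0, 0.019, 0.001], [0.019, -1.0, 0.0], [0.001, -0.0, -1.0]]
force: [-0.4, 0.4, -0.9]
width: 0.0212
grip_force: 40.0
```

Call:
{"method": "play_rows", "body": {
  "commands": [
    [-1, 0.16, 0.002, 0, 0, 0, 0],
    [-1, 0.16, 0.002, 0, 0, 0, 0],
    [-1, 0.16, 0.002, 0, 0, 0, 0],
    [-1, 0.16, 0.002, 0, 0, 0, 0],
    [-1, 0.16, 0.002, 0, 0, 0, 0],
    [-1, 0.16, 0.002, 0, 0, 0, 0],
    [-1, 0, 0, 0, 0, 0, 0],
    [-1, 0, 0, 0, 0, 0, 0]
  ]
}}

```text
t: 43.55
tool_pos: [0.5967, -0.0464, 0.0384]
ee_rot: [[1.0, 0.02, 0.001], [0.02, -1.0, 0.0], [0.001, -0.0, -1.0]]
force: [0.1, 0.4, -1.2]
width: 0.0211
grip_force: 40.0
```

Call:
{"method": "play_rows", "body": {
  "commands": [
    [-1, 0.06, 0, 0, 0, 0, 0],
    [-1, 0.06, 0, 0, 0, 0, 0],
    [-1, 0.06, 0, 0, 0, 0, 0],
    [-1, 0, 0, 0, 0, 0, 0],
    [-1, 0, 0, 0, 0, 0, 0],
    [-1, 0, 0, 0, 0, 0, 0],
    [-1, 0, 0, 0, 0, 0, 0],
    [-1, 0, 0, 0, 0, 0, 0]
  ]
}}

```text
t: 44.35
tool_pos: [0.6012, -0.0464, 0.0386]
ee_rot: [[1.0, 0.019, 0.001], [0.019, -1.0, 0.0], [0.001, -0.0, -1.0]]
force: [-0.6, -0.5, -0.9]
width: 0.0211
grip_force: 40.0
```

Call:
{"method": "play_rows", "body": {
  "commands": [
    [-1, 0.06, 0, 0, 0, 0, 0],
    [-1, 0.06, 0, 0, 0, 0, 0],
    [-1, 0, 0, 0, 0, 0, 0],
    [-1, 0, 0, 0, 0, 0, 0],
    [-1, 0, 0, 0, 0, 0, 0],
    [-1, 0, 0, 0, 0, 0, 0],
    [-1, 0, 0, 0, 0, 0, 0],
    [-1, 0, 0, 0, 0, 0, 0]
  ]
}}

```text
t: 45.15
tool_pos: [0.6042, -0.0464, 0.0385]
ee_rot: [[1.0, 0.019, 0.001], [0.019, -1.0, 0.0], [0.001, -0.0, -1.0]]
force: [0.3, 1.3, -1.0]
width: 0.0215
grip_force: 40.0
```

Call:
{"method": "play_rows", "body": {
  "commands": [
    [-1, 0.04, 0, 0, 0, 0, 0],
    [-1, 0.04, 0, 0, 0, 0, 0],
    [-1, 0, 0, 0, 0, 0, 0],
    [-1, 0, 0, 0, 0, 0, 0],
    [-1, 0, 0, 0, 0, 0, 0],
    [-1, 0, 0, 0, 0, 0, 0],
    [-1, 0, 0, 0, 0, 0, 0],
    [-1, 0, 0, 0, 0, 0, 0]
  ]
}}

```text
t: 45.95
tool_pos: [0.6058, -0.0464, 0.0383]
ee_rot: [[1.0, 0.02, -0.0], [0.02, -1.0, 0.0], [-0.0, -0.0, -1.0]]
force: [-4.3, -0.8, 0.5]
width: 0.0211
grip_force: 40.0
```

Call:
{"method": "play_rows", "body": {
  "commands": [
    [-1, 0.02, 0, -0.06, 0, 0, 0],
    [-1, 0, 0, 0, 0, 0, 0],
    [-0.3, 0, 0, 0, 0, 0, 0],
    [-0.3, 0, 0, 0, 0, 0, 0],
    [-0.3, 0, 0, 0, 0, 0, 0],
    [-0.3, 0, 0, 0.4, 0, 0, 0],
    [-0.3, 0, 0, 0.8, 0, 0, 0],
    [-0.3, 0, 0, 1, 0, 0, 0]
  ]
}}

```text
t: 46.75
tool_pos: [0.6064, -0.0463, 0.0925]
ee_rot: [[1.0, 0.019, -0.0], [0.019, -1.0, 0.001], [-0.0, -0.001, -1.0]]
force: [0.2, 0.6, 0.7]
width: 0.031
grip_force: 0.0
```

Call:
{"method": "play_rows", "body": {
  "commands": [
    [-0.3, -0.4, 0, 1, 0, 0, 0],
    [-0.3, -0.9, 0.3, 1, 0, 0, 0],
    [-0.3, -0.9, 0.3, 0.6, 0, 0, 0],
    [-0.3, -0.9, 0.3, 0, 0, 0, 0],
    [-0.3, 0, 0, 0, 0, 0, 0],
    [-0.3, 0, 0, 0, 0, 0, 0],
    [-0.3, 0, 0, 0, 0, 0, 0],
    [-0.3, 0, 0, 0, 0, 0, 0]
  ]
}}

```text
t: 47.55
tool_pos: [0.53, -0.0243, 0.1569]
ee_rot: [[1.0, 0.019, 0.001], [0.019, -1.0, 0.0], [0.001, -0.0, -1.0]]
force: [0.1, -0.5, 0.3]
width: 0.0311
grip_force: 0.0
```

```bash
python3 - <<'E'
from h import *
s,im=shot('wrist','w21.png'); print(*pose(s))
m=cv2.inRange(cv2.cvtColor(im,cv2.COLOR_BGR2HSV),(5,120,60),(28,255,255)); m[345:]=0
c=max(cv2.findContours(m,cv2.RETR_EXTERNAL,cv2.CHAIN_APPROX_NONE)[0],key=cv2.contourArea)
r=cv2.minAreaRect(c);print(cv2.contourArea(c),r,cv2.boundingRect(c))
# expected at home
for x in(.5585,.6485): print(proj('wrist',(x,-.0455,.043),s))
print(grip(im,s,.043)); print(find('wrist','stylus_mid',s))
env.capture('top');print(find('top','plate_1_mid'),find('top','flux_jar'))
E
```

```text
[ 0.53   -0.0243  0.1569] yaw 1.10 tilt [0.001 0.   ] w 0.0311 g 0.0 F [ 0.1 -0.5  0.3] t 47.5
5169.0 ((359.7402038574219, 115.04893493652344), (38.08320999145508, 150.47601318359375), 1.023030161857605) (340, 40, 41, 151)
[353.87395698 194.40752605]
[361.11278904  38.72212641]
(array([ 0.6046, -0.0469,  0.043 ]), array([0.0867, 0.0217]), np.float64(0.9606438403337227), array([ 0.60460752, -0.04629365]), array([0.08651301, 0.02178044]), 0.9606417417526245)
[(0.9, array([ 0.6075, -0.0449,  0.0404]))]
[(0.61, array([0.6171, 0.1105, 0.0289]))] []
```

```bash
python3 -c "
from h import *
print(env.hand_in())"
```

```text
the job is handed in; nothing more can be done
None
```

I handed the job in at about 48 s, with no verdict returned: both plates on the bench are seated (left and right pins), the clamp button was pressed until it stopped hard, and the stylus is home in its slot. I never touched the jar, but its network did not find it in the last top picture.

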